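# Purge the gas forge with its over-centre air gate

### The job

Purge the forge before lighting: with the orange spring handle alone, bring the air gate's red pointer from the shut stop into the green sector and keep it inside without a break for at least four seconds. Then ease the gate gently back down onto its shut stop, never letting it drop onto it or run over to the open stop, and let go of the handle with the gate resting shut. Leave the green marker, the weighted beam and the things lying around alone.

Things in the scene. Friction and masses are not known exactly. Their poses are not given: they have to be found in the camera images.
- shaft (a point): Fixed point on the axis of the air gate's horizontal shaft, 150 mm above the table; it does not move in a run. Its frame: x along the shaft, roughly away from the robot (turned up to 0.3 rad), y to the left seen from the robot, z up. All angles below are about this shaft: 0 = straight up, positive = top leaning to the frame's +y.
- stand: The gate's fixed stand: dark grey base plate 220 x 400 x 12 mm, blue valve body (92 mm across, x = -45 to +10 mm), white dial ring of 140 mm radius about the shaft at x = +15 mm, green blower at x = +190 mm (118 mm high). Origin on the table under point shaft, same axes.
- gate (a joint): Angle of the gate (beam and red pointer, one rocker), rad. Shut stop -0.42 (start), open stop +0.42. Top-heavy: balances at 0, falls by itself to either stop. Nominal: gravity torque 0.70 N m x sin(angle) away from 0, inertia 0.082 kg m2 (hidden weights scale both together by up to 15 percent), damping 0.13 N m s/rad, no dry friction. Driven only by the handle's spring.
- handle (a joint): Angle of the spring handle relative to the gate, rad: 0 when let go, positive = leaning further to +y than the pointer, at most 1.6 either way. Its spring drives the gate with 0.40 N m/rad x this value (and 0.025 N m s/rad damping). That is weaker than gravity: a handle held still does not steady the gate. The handle's angle from vertical is gate + handle.
- handle_grip (a point): Grip point on the axis of the orange round bar (18 mm diameter, 85 mm long along the shaft's x, from x = -145 to -60 mm; the point at -105), on a circle of 150 mm radius about the shaft. An arm 8 mm thick at x = -58 mm carries it, all else around it is free. Pinch it from above, fingers closing along the shaft's y; it may turn between the pads. It takes up to 4 N.
- pointer_tip (a point): Tip of the red pointer, 125 mm from the shaft axis, at angle gate; it moves in front of the white dial ring, in the plane x = +30 mm of the shaft's frame.
- mark_mid (a point): Middle of the green sector on the dial, at the pointer tip's radius (125 mm) and in its plane; its angle differs from run to run, within 0.2 rad of upright. The green reaches 0.125 rad (16 mm) to either side. The marker stays where it is unless pushed.
- hammer: Bystander: hand hammer lying on the table.
- scraper: Bystander: spatula-shaped scraper lying on the table.
- horseshoe: Bystander: dark steel horseshoe, about 120 mm, lying on the table, origin under its middle.
- beam_mid (a point): The gate's weighted beam with its red pointer, the point lies on the shaft axis, turning with it; not to be touched. 330 mm long, with two dark steel cylinders (72 mm across, 50 mm long) 160 mm either side of the shaft, at x = +10 to +60 mm of the shaft's frame. Let fall freely it meets the shut stop at about 0.9 rad/s; meeting it faster than 0.4 rad/s counts as dropped.

How it is judged:
On the way:
1. the pointer stays inside the green sector for four seconds (distance between pointer_tip and mark_mid below 0.016 m), for 4 s.
At the end, for the whole second after the job is handed in: The gate rests on its shut stop (angle below -0.38 rad, slower than 0.1 rad/s) with the handle let go (within 0.2 rad of its free position), after the pointer stayed within 16 mm of the middle of the green sector for 4 s (value of joint gate below -0.38 rad and velocity of joint gate between -0.1 and 0.1 rad/s and value of joint handle between -0.2 and 0.2 rad); the robot touches nothing.
It fails at once if the gate drops onto its shut stop (faster than 0.5 rad/s in the last 0.04 rad) (value of joint gate below -0.38 rad and velocity of joint gate below -0.5 rad/s).
It fails at once if the gate runs over to its open stop (value of joint gate above 0.41 rad).
It fails at once if the beam or pointer is touched (contact force between any of the arm, the fingers and gate_c0 above 0.5 N or contact force between any of the arm, the fingers and gate_c2 above 0.5 N or contact force between any of the arm, the fingers and gate_c3 above 0.5 N or contact force between any of the arm, the fingers and gate_c4 above 0.5 N or contact force between any of the arm, the fingers and gate_c5 above 0.5 N).
It fails at once if the green marker is moved (distance of mark_mid from where it was at the start of the episode above 0.01 m).
It fails at once if a bystander is disturbed (distance of any of hammer, scraper, horseshoe from where it was at the start of the episode above 0.03 m).
It also fails if it takes over 58 s, if anything falls off the work surface, if the arm or the gripper's body presses on something with over 40 N, if the wrist force passes 120 N, or if a joint passes its speed limit or range.

### The arm

A 7-joint arm with a two-finger parallel gripper is mounted at the origin on the work surface. World frame = base frame: x ahead of the robot, y to its left, z up, the work surface at z = 0. Lengths are in m, angles in rad, forces in N, time in s.
With the tool pointing down it reaches from about 0.425 to 0.925 m from the base axis. Payload 6.8 kg.
Tool frame: the origin (TCP) lies at the centre of the arm's flange, where the gripper is bolted on; the fingertips stand 182 mm ahead of it and the grasp point (between the pads) lies 163 mm ahead of it; z points along the fingers, y is the line along which they close (so a half turn about z gives the same grasp; the last joint's range is limited). The gripper opens to 88 mm and grips with 3 to 60 N. Pads are 20 mm wide; open, the fingers measure 115 mm over their backs; the gripper's body (75 mm by 178 mm) begins 61 mm behind the grasp point.
Start: joints at [-0.108, 0.477, 0.022, 1.555, -0.011, 1.109, -0.083], TCP at [0.675, 0, 0.405] pointing down, gripper open.
Joint ranges: [-2.96, 2.96], [-0.34, 2.1], [-1.41, 1.46], [0.24, 2.44], [-1.37, 4.51], [0.17, 1.92], [-2.96, 2.96]. Speed limits (rad/s): [2.39, 2.39, 3.14, 3.14, 3.14, 3.14, 3.14].

### API

Orientations are given as a unit quaternion [w, x, y, z].
In Python, from bench import monitor, get_image, calibration, job, find_in gives the robot as it stands.
- The arm moves only by the tool drive_tool, never from a script. Its argument "steps" is a list of rows, each an object with "delta_pos": the shift along the world's x, y, z in m, a list of three; "turn": the turn about the world's z in rad; "grip": the opening, from -1 (shut) to 1 (fully open). In form: [{"delta_pos": [x, y, z], "turn": turn, "grip": grip}, ...]. A call has 1 to 12 rows; each row is the pose to reach, as a shift and turn from the pose commanded when the call began; what a row does not reach only later rows make up. A row lasts 1/10 s, in which the tool goes at most 50 mm and 8.59 degrees, less where a joint would pass 70% of its speed; a pose out of reach is approached as far as the arm can. A call with a gripper value outside its range is refused whole. The fingers move at their own pace and stop on an object; "newtons" is the grip in N (left out, the last holds). Time passes only in rows, so rows that repeat a pose let the fingers close. It gives the time, the measured TCP pose, the force, the opening and the grip force at its end, in the units of the state.
- monitor.state(): the state, without advancing time (a new reading comes with each control period).
- get_image(name): name is "scene" or "side" or "wrist"; returns the picture (480x640x3 uint8, red, green, blue); there is no depth.
- calibration(name): a dict with "mtx" (3x3 intrinsics, pixels), "world_from_camera" (4x4, takes a point from camera to world coordinates). Camera axes: x right, y down, z forward; pixel columns grow to the right and rows downward; lengths in m; the calibration is good to about 2 mm. A picture is of the moment at which its call begins: read the wrist's pose just before it. calibration takes no time and is no camera call; for the wrist camera it gives the pose at the moment of the call.
- job.sign_off(): hands the job in; it is judged then, once.
Trained networks look in the newest picture that a camera, given by its name, has taken for a name from the list of things; names that differ only in an ending like _2 or _b are one class to them, and where a whole thing is asked for, a point or a joint stands for the part that bears it (a point fixed in the world has none). Each returns a list of dicts, best first, with "conf" (0 to 1); they miss things now and then, are a little off and sometimes report something else, mostly with a low value. They report only what shows in the picture. A call takes as long as a camera call.
- find_in(target, camera): "location" ([column, row] in pixels, amid what is visible of it).
The state is a dict: "t": time; "joint_pos": joint angles; "qvel": joint speeds; "effort": joint torques, N m; "position": TCP position; "tool_rot": TCP orientation; "wrist_force": force on the tool from outside, world axes, zero at the start; "ft_torque": the same for the moment, N m; "gripper_width": finger opening in m; "grip_force": force on a finger pad.
Only numpy, scipy, OpenCV 4.12 (cv2) and the standard library are available. Lean on these libraries where they do the work, as an engineer would, in place of code of your own. Each camera call takes 0.05 s, during which the arm holds its last target. There are 200 camera calls.

## Working session

There is one attempt and no reset: what is moved stays moved. The work goes in short steps, Python scripts to look and compute and a tool call to move; the robot and the scene stay as the last step left them, time stands still between calls to the robot, and variables do not carry over. Pictures are saved under pics/ and viewed, at most 10 in all, crops included, and the job is handed in when it is done.

Besides the shell and the picture viewer there is one more tool, called as name(argument=value, ...) on one line, values as JSON. drive_tool: Moves the arm, as the interface text tells. Its arguments: {"type":"object","properties":{"steps":{"type":"array"},"newtons":{"type":"number"}},"required":["steps"]}

```bash
mkdir -p pics; ls
cat > h.py <<'E'
import numpy as np, cv2
from bench import monitor, get_image, calibration, job, find_in
def P(cam):
    c=calibration(cam); T=np.linalg.inv(np.array(c["world_from_camera"])); return np.array(c["mtx"])@T[:3]
def tri(obs):
    A=[]
    for M,(u,v) in obs: A+= [u*M[2]-M[0], v*M[2]-M[1]]
    X=np.linalg.svd(np.array(A))[2][-1]; return X[:3]/X[3]
def proj(M,X):
    p=M@np.append(X,1); return p[:2]/p[2]
E
python3 - <<'E'
from h import *
ims=[]
for c in ["scene","side","wrist"]:
    im=get_image(c); cv2.imwrite(f"pics/{c}0.png",im[:,:,::-1])
    for n in ["handle_grip","pointer_tip","mark_mid","stand","beam_mid"]:
        print(c,n,[(np.round(d["location"],1).tolist(),round(d["conf"],2)) for d in find_in(n,c)[:2]])
    print(c,np.round(calibration(c)["world_from_camera"],3).tolist(),calibration(c)["mtx"][0][0])
s=monitor.state();print(s["t"],s["position"],s["tool_rot"],s["wrist_force"])
E
```

```text
pics
scene handle_grip []
scene pointer_tip [([279.6, 260.8], 0.58)]
scene mark_mid [([285.7, 258.3], 0.21)]
scene stand [([258.4, 296.1], 0.77)]
scene beam_mid [([279.8, 259.5], 0.65)]
scene [[-0.45, 0.704, -0.55, 1.109], [0.893, 0.345, -0.29, 0.361], [-0.014, -0.621, -0.783, 1.091], [0.0, 0.0, 0.0, 1.0]] 459.6585203951321
side handle_grip [([338.5, 312.1], 0.22)]
side pointer_tip []
side mark_mid [([335.9, 253.6], 0.64)]
side stand [([337.9, 313.6], 0.63)]
side beam_mid [([331.8, 282.4], 0.93)]
side [[0.802, 0.486, -0.348, 0.95], [0.597, -0.658, 0.459, -0.686], [-0.006, -0.575, -0.818, 1.398], [0.0, 0.0, 0.0, 1.0]] 485.29288262272155
wrist handle_grip [([99.0, 315.3], 0.51)]
wrist pointer_tip [([75.8, 245.8], 0.56)]
wrist mark_mid []
wrist stand [([209.8, 242.6], 0.59), ([73.6, 248.8], 0.48)]
wrist beam_mid [([71.9, 245.6], 0.66)]
wrist [[1.0, -0.001, 0.001, 0.674], [-0.0, -0.956, -0.294, 0.082], [0.001, 0.294, -0.956, 0.386], [0.0, 0.0, 0.0, 1.0]] 364.1446283300053
0.9 [6.75032054e-01 2.00214407e-05 4.04705129e-01] [3.00588138e-05 7.07097746e-01 7.07115814e-01 4.26050797e-05] [-0.44903706  0.07242855  0.45702112]
```

View pics/scene0.png

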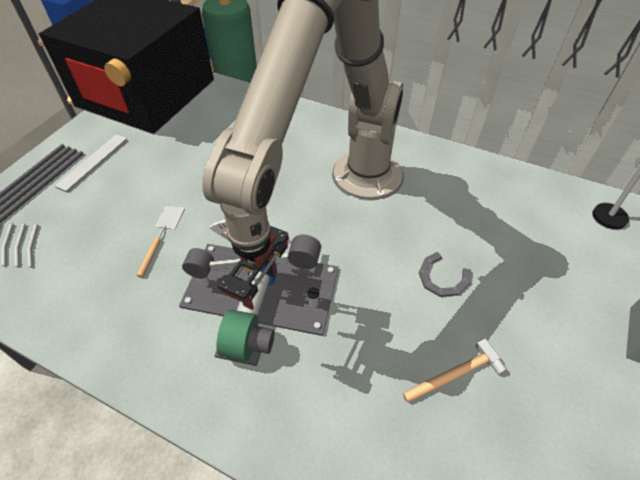

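View pics/side0.png

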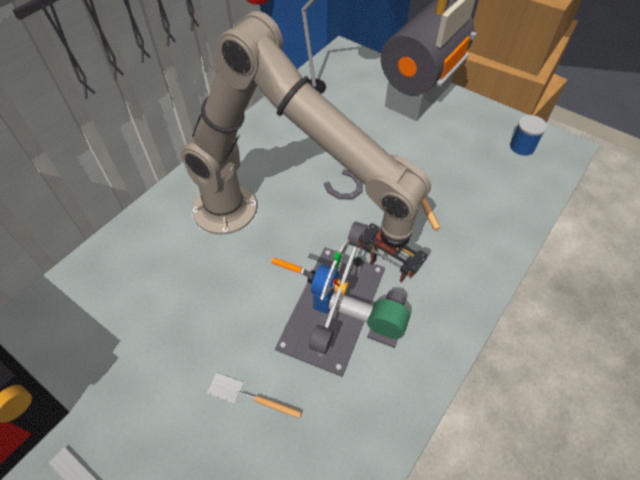

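View pics/wrist0.png

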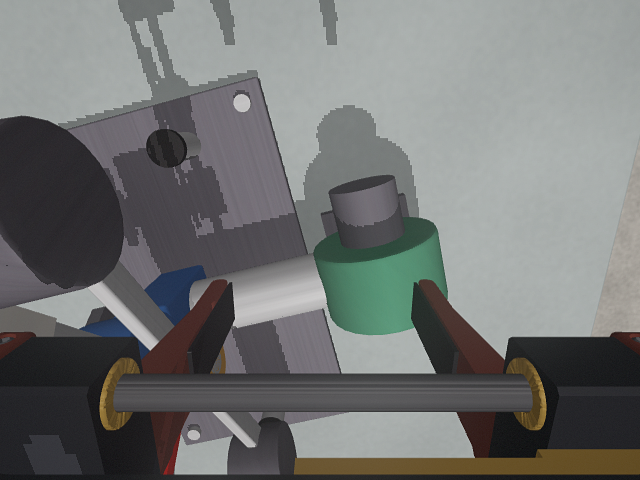

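The scene view shows the gripper hovering over the beam, with plate bolts near (185,301), (318,325), (209,246) and (335,268). The side view shows the orange bar at about (275–303, 262–270) and the green marker near (338,257). The wrist view shows plate bolts at (242,102) and (194,434).

```bash
cat >> h.py <<'E'
def onz(cam,uv,z,calib=None):
    c=calibration(cam); T=np.array(c["world_from_camera"]); d=T[:3,:3]@np.linalg.inv(np.array(c["mtx"]))@np.array([uv[0],uv[1],1.])
    return T[:3,3]+d*(z-T[2,3])/d[2]
E
python3 - <<'E'
from h import *
for c,l in dict(scene=[(185,301),(318,325),(209,246),(335,268)],side=[(283,345),(342,367),(378,266),(327,252)],wrist=[(242,102),(194,434)]).items():
    for p in l: print(c,p,np.round(onz(c,p,0.015),3)[:2])
for p in [(274,262),(303,270)]: print("bar",np.round(onz("side",p,0.287),3))
E
```

```text
scene (185, 301) [ 0.691 -0.249]
scene (318, 325) [0.596 0.107]
scene (209, 246) [ 0.505 -0.299]
scene (335, 268) [0.412 0.071]
side (283, 345) [ 0.514 -0.289]
side (342, 367) [ 0.697 -0.24 ]
side (378, 266) [0.594 0.117]
side (327, 252) [0.424 0.061]
wrist (242, 102) [0.598 0.105]
wrist (194, 434) [ 0.511 -0.291]
bar [ 0.431 -0.197  0.287]
bar [ 0.509 -0.17   0.287]
```

drive_tool(steps=[{"delta_pos": [0, 0, 0.05], "turn": 0, "grip": 1}, {"delta_pos": [0, 0, 0.1], "turn": -0.1, "grip": 1}, {"delta_pos": [-0.04, -0.03, 0.125], "turn": -0.24, "grip": 1}, {"delta_pos": [-0.07, -0.06, 0.125], "turn": -0.38, "grip": 1}, {"delta_pos": [-0.1, -0.09, 0.125], "turn": -0.52, "grip": 1}, {"delta_pos": [-0.13, -0.12, 0.125], "turn": -0.66, "grip": 1}, {"delta_pos": [-0.16, -0.15, 0.125], "turn": -0.8, "grip": 1}, {"delta_pos": [-0.187, -0.172, 0.125], "turn": -0.94, "grip": 1}, {"delta_pos": [-0.187, -0.172, 0.125], "turn": -1.08, "grip": 1}, {"delta_pos": [-0.187, -0.172, 0.125], "turn": -1.22, "grip": 1}, {"delta_pos": [-0.187, -0.172, 0.125], "turn": -1.306, "grip": 1}, {"delta_pos": [-0.187, -0.172, 0.125], "turn": -1.306, "grip": 1}])

```text
t: 2.1
position: [0.4879, -0.172, 0.5299]
tool_rot: [0.0, 0.991, 0.132, 0.0]
wrist_force: [0.2, -0.3, 0.4]
gripper_width: 0.0878
grip_force: 0.0
```

Run:
```python
from h import *
s=monitor.state();print(s["t"],s["position"],s["tool_rot"])
for c in ["scene","side","wrist"]:
    im=get_image(c); cv2.imwrite(f"pics/{c}1.png",im[:,:,::-1])
    for n in ["handle_grip","pointer_tip","mark_mid"]:
        print(c,n,[(np.round(d["location"],1).tolist(),round(d["conf"],2)) for d in find_in(n,c)[:2]])
np.save("Pw1.npy",P("wrist"))
# composite
a=cv2.imread("pics/scene1.png")[200:360,160:360];b=cv2.imread("pics/side1.png")[210:370,250:450]
cv2.imwrite("pics/c1.png",np.hstack([cv2.resize(a,None,fx=2,fy=2),cv2.resize(b,None,fx=2,fy=2)]))
```

```text
2.1 [ 0.48785461 -0.17204374  0.52985761] [2.97868052e-05 9.91302189e-01 1.31605215e-01 1.88944893e-04]
scene handle_grip [([238.7, 191.9], 0.94)]
scene pointer_tip [([254.1, 289.5], 0.68), ([248.7, 261.0], 0.58)]
scene mark_mid [([249.1, 222.5], 0.77)]
side handle_grip [([301.8, 271.6], 0.75)]
side pointer_tip [([334.4, 279.8], 0.65)]
side mark_mid [([335.8, 276.7], 0.75), ([336.8, 254.6], 0.54)]
wrist handle_grip [([323.3, 258.1], 0.95)]
wrist pointer_tip [([258.6, 95.8], 0.94)]
wrist mark_mid [([213.2, 106.1], 0.57)]
```

View pics/wrist1.png

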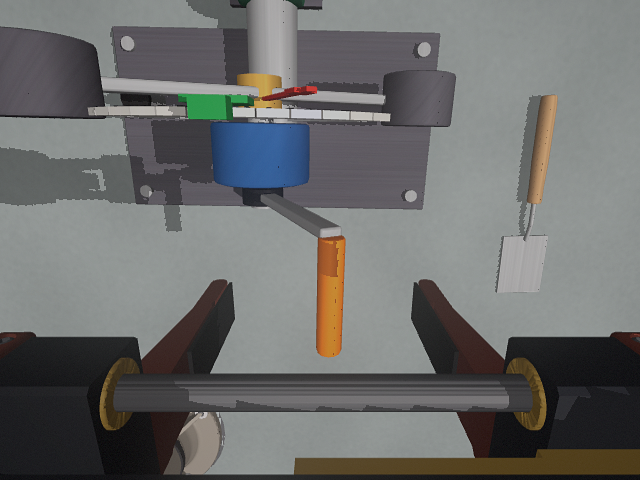

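View pics/c1.png

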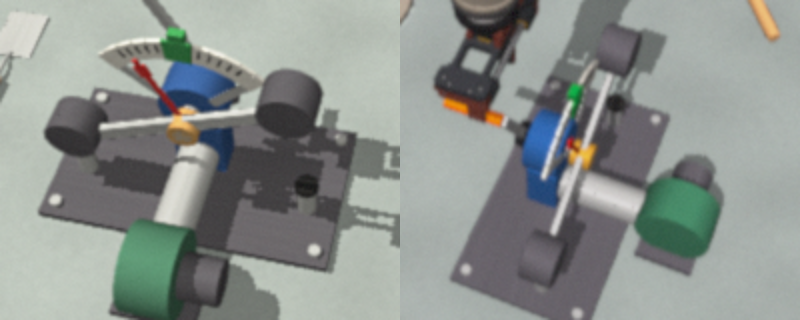

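In the wrist view the bar runs from (330,237) to (329,355). The red tip is at (315,90), the green block spans about (186–253, 94–118), and the bolts are at (127,43), (424,49), (146,191) and (410,196). The scene crop shows the red pointer left of the green block, which sits at about (248,222) in the full picture.

```bash
cat > ang.py <<'E'
from h import *
def mask(im,col):
    r,g,b=[im[:,:,i].astype(int) for i in range(3)]
    return (r>110)&(g<0.42*r)&(b<0.42*r) if col=="red" else (g>90)&(r<0.5*g)&(b<0.65*g)
def rays(cam,uv):
    c=calibration(cam); T=np.array(c["world_from_camera"])
    d=np.c_[uv,np.ones(len(uv))]@np.linalg.inv(np.array(c["mtx"])).T@T[:3,:3].T
    return T[:3,3],d
def toplane(cam,uv,fr,x=0.03):
    o,yaw=fr; R=np.array([[np.cos(yaw),-np.sin(yaw),0],[np.sin(yaw),np.cos(yaw),0],[0,0,1]])
    C,d=rays(cam,uv); C=(C-o)@R; d=d@R
    return C+d*((x-C[0])/d[:,0])[:,None]
def pix(im,col): 
    v,u=np.nonzero(mask(im,col)); return np.c_[u,v].astype(float)
E
python3 - <<'E'
from ang import *
B=np.array([onz("wrist",p,0.014)[:2] for p in [(127,43),(424,49),(146,191),(410,196)]]);print(B.round(4))
yv=(B[0]-B[1])+(B[2]-B[3]); yaw=np.arctan2(-yv[0],yv[1]); c=B.mean(0)
# local bolt layout from symmetric rectangle
print("wrist centre",c,yaw)
for cam,l in dict(scene=[(185,301),(318,325),(209,246),(335,268)],side=[(283,345),(342,367),(378,266),(327,252)]).items():
    b=np.mean([onz(cam,p,0.014)[:2] for p in l],0);print(cam,b)
fr=(np.r_[c,0.15],yaw)
# bar
M=P("wrist"); print("bar ends at z",[onz("wrist",p,0.287).round(4).tolist() for p in [(330,237),(329,355)]])
Ps=P("side"); 
print("grip tri", tri([(M,(323.3,258.1)),(P("scene"),(238.7,191.9)),(Ps,(301.8,271.6))]))
G=[]
for cam in ["scene","side","wrist"]:
    im=cv2.imread(f"pics/{cam}1.png")[:,:,::-1]
    for col in ["red","green"]:
        uv=pix(im,col); n=0
        q=toplane(cam,uv,fr); r=np.hypot(q[:,1],q[:,2]); k=(r>(0.05 if col=="red" else 0.1))&(r<0.17); a=np.arctan2(-0,1)
        if k.sum()<3: print(cam,col,k.sum()); continue
        a=np.arctan2(q[k,1],q[k,2]); print(cam,col,k.sum(),uv[k].mean(0).round(1),"ang med %.3f mean %.3f min %.3f max %.3f r %.3f-%.3f"%(np.median(a),a.mean(),a.min(),a.max(),r[k].min(),r[k].max()))
        if col=="green": G.append((P(cam),uv[k].mean(0)))
R=np.array([[np.cos(yaw),-np.sin(yaw),0],[np.sin(yaw),np.cos(yaw),0],[0,0,1]])
X=tri(G); l=(X-fr[0])@R; print("green tri",X,l,np.arctan2(l[1],l[2]),np.hypot(l[1],l[2]))
E
```

```text
[[ 0.599   0.107 ]
 [ 0.6877 -0.2459]
 [ 0.4227  0.062 ]
 [ 0.5107 -0.2894]]
wrist centre [ 0.55502524 -0.09156577] 0.24592906583852678
scene [ 0.55068051 -0.09292696]
side [ 0.55684179 -0.08722071]
bar ends at z [[0.5026, -0.1719, 0.287], [0.418, -0.1947, 0.287]]
grip tri [ 0.49282359 -0.16864384  0.27930557]
scene red 65 [235.3 240.5] ang med -0.308 mean -0.299 min -0.382 max -0.152 r 0.053-0.135
scene green 70 [247.8 225.5] ang med 0.065 mean 0.062 min -0.028 max 0.141 r 0.143-0.170
side red 7 [335.1 281.7] ang med -0.458 mean -0.452 min -0.480 max -0.419 r 0.137-0.169
side green 0
wrist red 102 [288.2  93.1] ang med -1.352 mean -0.615 min -3.139 max 3.141 r 0.050-0.138
wrist green 264 [213.   96.5] ang med 2.552 mean 2.559 min 2.243 max 2.882 r 0.100-0.170
green tri [ 0.56721611 -0.08561665  0.28630822] [0.01327243 0.00280216 0.13630822] 0.020554622466322454 0.13633701806516246
```

Run:
```python
from ang import *
from scipy.optimize import least_squares
tips={}
for cam,ref in dict(scene=(260,262),wrist=(262,98),side=(335,290)).items():
    im=cv2.imread(f"pics/{cam}1.png")[:,:,::-1]; uv=pix(im,"red")
    uv=uv[np.hypot(*(uv-ref).T)<70]; n,lab,st,ce=cv2.connectedComponentsWithStats(mask(im,"red").astype(np.uint8))
    print(cam,[(s[:5].tolist()) for s in st[1:] if s[4]>4])
    d=np.hypot(*(uv-ref).T); tips[cam]=uv[d>=d.max()-1.5].mean(0); print(cam,"tip",tips[cam])
W,S,D=P("wrist"),P("scene"),P("side")
X=tri([(W,tips["wrist"]),(S,tips["scene"])]);print("tip tri",X)
def pt(p,x,r,a):
    cx,cy,yaw=p; y=r*np.sin(a); return np.array([cx+x*np.cos(yaw)-y*np.sin(yaw),cy+x*np.sin(yaw)+y*np.cos(yaw),0.15+r*np.cos(a)])
obs=[(W,(330,237),-.06,.15),(W,(329,355),-.145,.15),(W,tips["wrist"],.03,.125),(S,tips["scene"],.03,.125)]
f=lambda p:np.concatenate([proj(M,pt(p,x,r,-.42))-uv for M,uv,x,r in obs])
s=least_squares(f,[.555,-.09,.246],loss="soft_l1");print(s.x,f(s.x).round(1))
G=least_squares(lambda p:np.concatenate([f(p),[(p[2]-.246)*500]]),s.x,loss="soft_l1");print(G.x)
fr=(np.r_[G.x[:2],.15],G.x[2]);o,yaw=fr
R=np.array([[np.cos(yaw),-np.sin(yaw),0],[np.sin(yaw),np.cos(yaw),0],[0,0,1]])
print("tip local",(X-o)@R)
g=np.array([.5672,-.0856,.2863]);l=(g-o)@R;print("green local",l,np.arctan2(l[1],l[2]))
for cam in ["scene"]:
    im=cv2.imread(f"pics/{cam}1.png")[:,:,::-1]
    for col in ["red","green"]:
        for x in [.015,.02,.03]:
            q=toplane(cam,pix(im,col),fr,x);r=np.hypot(q[:,1],q[:,2]);k=(r>(0.05 if col=="red" else 0.1))&(r<.18);a=np.arctan2(q[k,1],q[k,2]);print(col,x,k.sum(),np.round([np.median(a),a.min(),a.max(),r[k].min(),r[k].max()],3))
```

```text
scene [[66, 58, 61, 54, 1213], [79, 85, 3, 3, 5], [84, 90, 3, 2, 5], [227, 230, 22, 27, 73]]
scene tip [227.5 230.5]
wrist [[262, 86, 55, 14, 231]]
wrist tip [315.66666667  89.        ]
side [[248, 0, 12, 3, 27], [334, 279, 3, 5, 11]]
side tip [335.   279.75]
tip tri [ 0.58583553 -0.13717518  0.25972618]
[ 0.54489547 -0.09775253  0.25783152] [ 0.3  0.2 -0.2 -3.  -0.4  0.4 -2.1 -1.1]
[ 0.54558346 -0.09797637  0.24699655]
tip local [ 0.02944664 -0.04785051  0.10972618]
green local [0.02398644 0.00671567 0.1363    ] 0.04923146007173666
red 0.015 45 [-0.585 -0.719 -0.496  0.051  0.108]
red 0.02 48 [-0.515 -0.607 -0.433  0.051  0.113]
red 0.03 56 [-0.386 -0.457 -0.305  0.05   0.122]
green 0.015 128 [ 0.022 -0.109  0.13   0.11   0.164]
green 0.02 128 [ 0.036 -0.083  0.14   0.117  0.17 ]
green 0.03 124 [ 0.063 -0.04   0.157  0.13   0.18 ]
```

drive_tool(steps=[{"delta_pos": [-0.01, -0.006, -0.02], "turn": -0.018, "grip": 1}, {"delta_pos": [-0.01, -0.006, -0.045], "turn": -0.018, "grip": 1}, {"delta_pos": [-0.01, -0.006, -0.065], "turn": -0.018, "grip": 1}, {"delta_pos": [-0.01, -0.006, -0.08], "turn": -0.018, "grip": 1}, {"delta_pos": [-0.01, -0.006, -0.08], "turn": -0.018, "grip": 0}, {"delta_pos": [-0.01, -0.006, -0.08], "turn": -0.018, "grip": -0.4}, {"delta_pos": [-0.01, -0.006, -0.08], "turn": -0.018, "grip": -0.6}], newtons=4)

```text
t: 3.4
position: [0.4784, -0.1781, 0.4507]
tool_rot: [0.0, 0.992, 0.123, 0.001]
wrist_force: [-0.8, -0.7, 0.8]
gripper_width: 0.0672
grip_force: 0.0
```

Run:
```python
from ang import *
s=monitor.state();print(s["t"],s["position"],s["gripper_width"],s["wrist_force"])
ims=[get_image(c) for c in ["wrist","scene"]]
for c,i in zip(["wrist","scene"],ims): cv2.imwrite(f"pics/{c}2.png",i[:,:,::-1])
np.save("W2.npy",P("wrist"))
```

```text
3.4 [ 0.47837426 -0.1781224   0.45071468] 0.06716665059771132 [-0.8107907  -0.73537732  0.75086752]
```

View pics/wrist2.png

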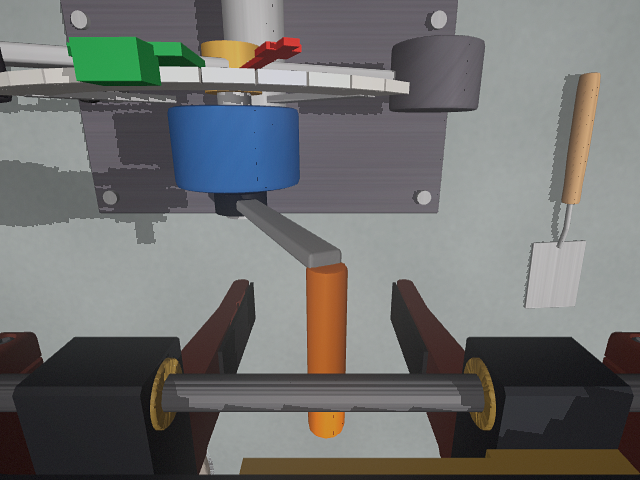

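Wrist view: the bar (columns 306–347) sits centred between the open pads. The red tip is at (300,45), and the green block spans (70–158, 38–82) with a wing out to (205,65).

drive_tool(steps=[{"delta_pos": [0, 0, 0], "turn": 0, "grip": -0.7}, {"delta_pos": [0, 0, 0], "turn": 0, "grip": -0.7}, {"delta_pos": [0, 0, 0], "turn": 0, "grip": -0.8}, {"delta_pos": [0, 0, 0], "turn": 0, "grip": -0.9}, {"delta_pos": [0, 0, 0], "turn": 0, "grip": -1}, {"delta_pos": [0, 0, 0], "turn": 0, "grip": -1}], newtons=4)

```text
t: 4.1
position: [0.478, -0.178, 0.4497]
tool_rot: [0.0, 0.992, 0.123, 0.0]
wrist_force: [0.5, -0.2, 0.2]
gripper_width: 0.0175
grip_force: 4.0
```

```bash
cat > meas.py <<'E'
from ang import *
FR=(np.array([.5456,-.0980,.15]),.247)
def pt(x,r,a,fr=FR):
    o,w=fr; y=r*np.sin(a); return o+np.array([x*np.cos(w)-y*np.sin(w),x*np.sin(w)+y*np.cos(w),r*np.cos(a)])
def handle(pos):
    d=(np.array(pos)-[0,0,.163]-FR[0]); y=-d[0]*np.sin(FR[1])+d[1]*np.cos(FR[1]); return np.arctan2(y,d[2]),np.hypot(y,d[2]),d[0]*np.cos(FR[1])+d[1]*np.sin(FR[1])
def gate(cam,im,x=.03):
    """angle by template: fit theta so projected pointer line (r .05-.125) matches red pixels near it"""
    M=P(cam); uv=pix(im,"red")
    A=proj(M,pt(x,.12,-.42))
    cand=np.linspace(-.5,.5,201); best=None
    for a in cand:
        L=np.array([proj(M,pt(x,r,a)) for r in np.linspace(.06,.125,14)])
        D=np.hypot(uv[:,None,0]-L[None,:,0],uv[:,None,1]-L[None,:,1])
        near=uv[D.min(1)<(4 if cam!="wrist" else 12)]
        sc=D.min(0).mean()  # every line sample near red
        if best is None or sc<best[0]: best=(sc,a)
    a0=best[1]
    L0,L1=proj(M,pt(x,.05,a0)),proj(M,pt(x,.125,a0))
    return a0,best[0],len(uv)
def look(tag,cams=("scene","wrist")):
    s=monitor.state(); out=[]
    ims={c:(get_image(c),P(c)) for c in cams}
    for c,(im,_) in ims.items():
        cv2.imwrite(f"pics/{c}_{tag}.png",im[:,:,::-1]); a=gate(c,im); out.append((c,round(float(a[0]),3),round(float(a[1]),1)))
    h=handle(s["position"])
    print("t",round(s["t"],2),"phi %.3f r %.4f x %.4f"%h,"pos",np.round(s["position"],4),"F",np.round(s["wrist_force"],2),"w",round(s["gripper_width"],4),out)
E
python3 - <<'E'
from meas import *
for c in ["scene","wrist"]:
    pass
look("3",("scene","side","wrist"))
E
```

```text
t 4.1 phi -0.420 r 0.1497 x -0.0851 pos [ 0.478  -0.178   0.4497] F [ 0.47 -0.2   0.19] w 0.0175 [('scene', -0.38, 0.3), ('side', -0.38, 0.4), ('wrist', -0.31, 0.5)]
```

Run:
```python
from meas import *
from scipy.optimize import least_squares
W1,W2,S,D=np.load("Pw1.npy"),np.load("W2.npy"),P("scene"),P("side")
def tip(f,ref):
    uv=pix(cv2.imread(f)[:,:,::-1],"red"); uv=uv[np.hypot(*(uv-ref).T)<70]; d=np.hypot(*(uv-ref).T); return uv[d>=d.max()-2].mean(0)
t1=tip("pics/wrist1.png",(262,98));t2=tip("pics/wrist2.png",(240,70));ts=tip("pics/scene1.png",(260,262))
for n,M,t in [("w1",W1,t1),("w2",W2,t2),("s",S,ts)]: print(n,t.round(1),"pred",proj(M,pt(.03,.125,-.42)).round(1),"root",proj(M,pt(.03,.03,-.42)).round(1))
print("tri",tri([(W1,t1),(S,ts)]),tri([(W2,t2),(S,ts)]),tri([(W1,t1),(W2,t2)]),"model",pt(.03,.125,-.42))
g=cv2.imread("pics/wrist2.png")[20:110,180:420];s=cv2.imread("pics/scene_3.png")[200:290,200:290]
cv2.imwrite("pics/c2.png",np.hstack([cv2.resize(g,(480,180)),cv2.resize(s,(180,180))]))
np.set_printoptions(suppress=True)
uv=pix(cv2.imread("pics/wrist2.png")[:,:,::-1],"red");print(uv.min(0),uv.max(0))
```

```text
w1 [315.4  89.3] pred [316.4  89.3] root [272.8  98.7]
w2 [298.6  40.9] pred [299.7  42.6] root [247.3  73.1]
s [227.5 230.5] pred [225.1 229.4] root [245.5 254.2]
tri [ 0.58571154 -0.13716321  0.25962388] [ 0.5864806  -0.13671316  0.26069813] [ 0.58672075 -0.13980147  0.26856232] model [ 0.58715149 -0.14008825  0.26413612]
[240.  37.] [300.  67.]
```

View pics/c2.png

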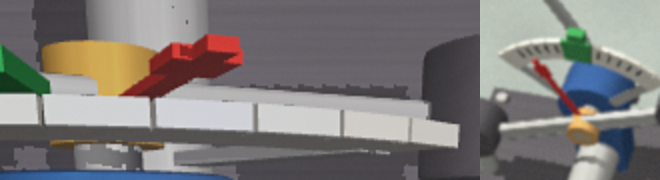

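```bash
cat >> meas.py <<'E'
def gate(cam,im,x=.03):
    M=P(cam); uv=pix(im,"red"); c=proj(M,pt(x,0,0)); 
    L=np.array([proj(M,pt(x,.125,a)) for a in np.linspace(-.5,.5,401)])
    # keep the red blob lying nearest the tip circle
    n,lab=cv2.connectedComponents(cv2.dilate(mask(im,"red").astype(np.uint8),np.ones((3,3))))
    best=(9e9,None)
    for k in range(1,n):
        q=uv[lab[uv[:,1].astype(int),uv[:,0].astype(int)]==k]
        if len(q)<5: continue
        d=np.hypot(*(q-c).T); t=q[d>=d.max()-2].mean(0); e=np.hypot(*(L-t).T); i=e.argmin()
        if e[i]<best[0]: best=(e[i],np.linspace(-.5,.5,401)[i])
    return best[1] if best[1] is not None else 9, best[0]
E
python3 - <<'E'
from meas import *
W1,W2,S=np.load("Pw1.npy"),np.load("W2.npy"),P("scene")
for f in ["wrist1","wrist2"]:
    m=mask(cv2.imread(f"pics/{f}.png")[:,:,::-1],"green").astype(np.uint8)
    for c in cv2.findContours(m,cv2.RETR_EXTERNAL,cv2.CHAIN_APPROX_NONE)[0]:
        if cv2.contourArea(c)>60: print(f,cv2.approxPolyDP(c,1.8,True)[:,0].tolist())
for cam,f in [("scene","scene_3"),("scene","scene1"),("side","side_3"),("wrist","wrist_3")]:
    print(f,gate(cam,cv2.imread(f"pics/{f}.png")[:,:,::-1]))
E
```

```text
wrist1 [[178, 94], [179, 101], [187, 102], [189, 118], [226, 119], [226, 95], [231, 98], [231, 104], [228, 106], [231, 106], [232, 102], [247, 102], [246, 95]]
wrist2 [[67, 43], [69, 55], [73, 57], [77, 80], [145, 80], [160, 85], [156, 55], [183, 55], [199, 66], [203, 64], [203, 60], [189, 49], [187, 51], [184, 46], [186, 50], [182, 55], [180, 42], [146, 42], [137, 38], [136, 40], [135, 37], [69, 37], [70, 41]]
scene_3 (np.float64(-0.3675), np.float64(1.3617962082426849))
scene1 (np.float64(-0.3675), np.float64(1.3617962082426849))
side_3 (np.float64(-0.39), np.float64(1.2027918200720606))
wrist_3 (np.float64(-0.415), np.float64(2.157210485829057))
```

Run:
```python
from meas import *
W1,W2=np.load("Pw1.npy"),np.load("W2.npy"); o,w=FR
R=np.array([[np.cos(w),-np.sin(w),0],[np.sin(w),np.cos(w),0],[0,0,1]])
for a,b in [((189,118),(77,80)),((226,119),(145,80)),((178,94),(67,40)),((247,98),(182,48)),((247,102),(182,55)),((226,95),(135,37))]:
    l=(tri([(W1,a),(W2,b)])-o)@R; print(a,b,l.round(4),"ang %.3f r %.3f"%(np.arctan2(l[1],l[2]),np.hypot(l[1],l[2])))
for m in [0,.02,.04,.06]:
  print(m,[[proj(M,pt(.03,.125,m+d)).round(0).tolist() for d in (-.125,0,.125)] for M in (W1,W2,P("scene"))])
```

```text
(189, 118) (77, 80) [0.0104 0.0142 0.1615] ang 0.088 r 0.162
(226, 119) (145, 80) [ 0.0107 -0.0038  0.1559] ang -0.024 r 0.156
(178, 94) (67, 40) [0.0234 0.0229 0.1494] ang 0.152 r 0.151
(247, 98) (182, 48) [ 0.0219 -0.0135  0.1466] ang -0.092 r 0.147
(247, 102) (182, 55) [ 0.0197 -0.0134  0.147 ] ang -0.091 r 0.148
(226, 95) (135, 37) [ 0.0218 -0.006   0.1631] ang -0.037 r 0.163
0 [[[257.0, 87.0], [231.0, 86.0], [205.0, 86.0]], [[207.0, 37.0], [165.0, 36.0], [126.0, 37.0]], [[239.0, 229.0], [245.0, 230.0], [252.0, 231.0]]]
0.02 [[[253.0, 86.0], [227.0, 86.0], [202.0, 86.0]], [[200.0, 37.0], [159.0, 36.0], [120.0, 37.0]], [[240.0, 229.0], [246.0, 230.0], [253.0, 232.0]]]
0.04 [[[249.0, 86.0], [223.0, 86.0], [198.0, 86.0]], [[193.0, 37.0], [152.0, 36.0], [114.0, 37.0]], [[241.0, 229.0], [247.0, 230.0], [254.0, 232.0]]]
0.06 [[[245.0, 86.0], [219.0, 86.0], [194.0, 86.0]], [[187.0, 36.0], [146.0, 36.0], [109.0, 38.0]], [[242.0, 229.0], [248.0, 230.0], [255.0, 232.0]]]
```

```bash
cat > ctl.py <<'E'
import sys,json,os
from meas import *
from scipy.optimize import least_squares
R0=.15; DT=.01; STOP=-.42
def sim(th,om,phis,s,b):
    """phis: fine array of phi at DT; returns th,om arrays"""
    T=[th];O=[om]
    for i in range(1,len(phis)):
        p=phis[i-1]+b; pd=(phis[i]-phis[i-1])/DT; h=p-th
        om+=DT*(.7*s*np.sin(th)+.4*h+.025*(pd-om)-.13*om)/(.082*s); th+=DT*om
        if th<STOP: th=STOP; om=max(om,0.)
        T.append(th);O.append(om)
    return np.array(T),np.array(O)
def load(): return json.load(open("log.json")) if os.path.exists("log.json") else dict(cmd=[.478,-.178,.45],phi=[[4.1,-.42]],th=[],s=1.,b=0.)
def save(L): json.dump(L,open("log.json","w"))
def phi_of(c): return float(handle(c)[0])
def pos_of(phi,x=-.085): return pt(x,R0,phi)+[0,0,.163]
def addrows(L,rows):
    """rows of delta_pos given in the last call"""
    t=L["phi"][-1][0]; c=np.array(L["cmd"])
    for r in rows: t+=.1; L["phi"].append([t,phi_of(c+r)])
    L["cmd"]=(c+rows[-1]).tolist()
def estimate(L,win=2.0):
    ph=np.array(L["phi"]); t1=ph[-1,0]; t0=max(ph[0,0],t1-win)
    g=np.arange(t0,t1+DT/2,DT); f=np.interp(g-.02,ph[:,0],ph[:,1])
    m=np.array([x for x in L["th"] if x[0]>=t0-1e-6]); 
    st=L.get("traj"); 
    if st is None or t0<=ph[0,0]+1e-6: th0,om0,sg=STOP,0.,(.001,.001)
    else:
        st=np.array(st); th0,om0=np.interp(t0,st[:,0],st[:,1]),np.interp(t0,st[:,0],st[:,2]); sg=(.01,.05)
    def res(p):
        T,_=sim(p[0],p[1],f,p[2],p[3])
        return np.r_[(np.interp(m[:,0],g,T)-m[:,1])/.006,(p[0]-th0)/sg[0],(p[1]-om0)/sg[1],(p[2]-L["s"])/.08,(p[3]-L["b"])/.02]
    r=least_squares(res,[th0,om0,L["s"],L["b"]],x_scale=[.01,.01,.05,.02],diff_step=1e-3); p=r.x
    T,O=sim(*p[:2],f,*p[2:]); L["traj"]=np.c_[g,T,O].tolist()
    L["s"],L["b"]=float(np.clip(p[2],.85,1.15)),float(np.clip(p[3],-.06,.06))
    return T[-1],O[-1],(np.interp(m[:,0],g,T)-m[:,1])[-5:]
def plan(L,th,om,tgt,vmax=.3,N=22):
    ph0=L["phi"][-1][1]; s,b=L["s"],L["b"]
    g=np.arange(0,N*.1+DT/2,DT); k=np.arange(N+1)*.1
    eq=tgt-1.75*s*np.sin(tgt)-b
    def traj(p): f=np.interp(g,k,np.r_[ph0,p]); return (f,)+sim(th,om,f,s,b)
    def res(p):
        f,T,O=traj(p); d=np.diff(np.r_[ph0,p])
        T,O=T[10::10],O[10::10]
        return np.r_[(T-tgt)*2,np.maximum(np.abs(O)-vmax,0)*30,O*.3,np.maximum(np.abs(d)-.14,0)*60,np.diff(d)*2,(T[-3:]-tgt)*15,O[-3:]*15,(p[-3:]-eq)*3]
    p=least_squares(res,np.linspace(ph0,eq,N),diff_step=1e-3,max_nfev=40).x
    f,T,O=traj(p); return p,T[10::10],O[10::10]
def rows(L,p):
    c=np.array(L["cmd"]); return [[round(float(v),3) for v in pos_of(q)-c] for q in p]
def cycle(tag,last,tgt,vmax=.3,n=5,nimg=1):
    L=load()
    if last: addrows(L,last)
    for i in range(nimg):
        s=monitor.state(); im=get_image("wrist")  # picture at s['t']
        t=s["t"]; 
        if i==0:
            L["phi"][-1][0]=max(L["phi"][-1][0],t) if abs(L["phi"][-1][0]-t)<.02 else L["phi"][-1][0]
            print("t %.2f log %.2f phi meas %.3f cmd %.3f r %.4f F %s w %.4f"%(t,L["phi"][-1][0],handle(s["position"])[0],L["phi"][-1][1],handle(s["position"])[1],np.round(s["wrist_force"],1),s["gripper_width"]))
        a,e=gate("wrist",im); cv2.imwrite(f"pics/w_{tag}_{i}.png",im[:,:,::-1])
        if e<8: L["th"].append([t,float(a)])
        print("gate meas",round(float(a),3),"res",round(float(e),1))
    t=monitor.state()["t"]; L["phi"].append([t,L["phi"][-1][1]])
    th,om,rs=estimate(L); print("est th %.3f om %.3f s %.3f b %.3f fitres"%(th,om,L["s"],L["b"]),rs.round(3))
    p,T,O=plan(L,th,om,tgt,vmax); print("phi",p[:12].round(3),"\nth",T[:20].round(3),"\nom",O[:12].round(2)); print(json.dumps(rows(L,p[:n])))
    save(L)
E
python3 - <<'E'
from ctl import *
import time
L=load(); print(monitor.state()["t"])
L["phi"]=[[monitor.state()["t"],-.42]]; save(L)
print(json.dumps(rows(L,np.linspace(-.42,.2,11)[1:])))
t0=time.time(); L["phi"][-1][1]=.2
p,T,O=plan(L,-.42,0,.03); print(p.round(2),T.round(2),O.round(2),time.time()-t0)
E
```

```text
4.25
[[-0.002, 0.008, 0.003], [-0.004, 0.017, 0.006], [-0.006, 0.025, 0.009], [-0.009, 0.034, 0.011], [-0.011, 0.043, 0.012], [-0.013, 0.052, 0.013], [-0.015, 0.061, 0.013], [-0.018, 0.07, 0.013], [-0.02, 0.079, 0.012], [-0.022, 0.088, 0.01]]
[ 0.18  0.17  0.15  0.14  0.12  0.11  0.09  0.08  0.07  0.05  0.04  0.03
  0.02  0.01  0.   -0.01 -0.01 -0.02 -0.02 -0.02 -0.02 -0.02] [-0.42 -0.42 -0.42 -0.42 -0.42 -0.42 -0.42 -0.42 -0.42 -0.42 -0.42 -0.42
 -0.42 -0.42 -0.42 -0.42 -0.42 -0.42 -0.42 -0.42 -0.42 -0.42] [0. 0. 0. 0. 0. 0. 0. 0. 0. 0. 0. 0. 0. 0. 0. 0. 0. 0. 0. 0. 0. 0.] 0.07129549980163574
```

drive_tool(steps=[{"delta_pos": [-0.002, 0.008, 0.003], "turn": 0, "grip": -1}, {"delta_pos": [-0.004, 0.017, 0.006], "turn": 0, "grip": -1}, {"delta_pos": [-0.006, 0.025, 0.009], "turn": 0, "grip": -1}, {"delta_pos": [-0.009, 0.034, 0.011], "turn": 0, "grip": -1}, {"delta_pos": [-0.011, 0.043, 0.012], "turn": 0, "grip": -1}, {"delta_pos": [-0.013, 0.052, 0.013], "turn": 0, "grip": -1}, {"delta_pos": [-0.015, 0.061, 0.013], "turn": 0, "grip": -1}, {"delta_pos": [-0.018, 0.07, 0.013], "turn": 0, "grip": -1}, {"delta_pos": [-0.02, 0.079, 0.012], "turn": 0, "grip": -1}, {"delta_pos": [-0.022, 0.088, 0.01], "turn": 0, "grip": -1}], newtons=4)

```text
t: 5.25
position: [0.4558, -0.0893, 0.4597]
tool_rot: [0.0, 0.992, 0.123, -0.0]
wrist_force: [-0.7, -1.8, 2.7]
gripper_width: 0.0176
grip_force: 4.0
```

```bash
sed -i 's/def sim(th,om,phis,s,b):/def sim(th,om,phis,s,b,clamp=True):/; s/if th<STOP:/if clamp and th<STOP:/; s/sim(th,om,f,s,b)$/sim(th,om,f,s,b,False)/' ctl.py
python3 - <<'E'
from ctl import *
cycle("a",[[-0.002, 0.008, 0.003], [-0.004, 0.017, 0.006], [-0.006, 0.025, 0.009], [-0.009, 0.034, 0.011], [-0.011, 0.043, 0.012], [-0.013, 0.052, 0.013], [-0.015, 0.061, 0.013], [-0.018, 0.07, 0.013], [-0.02, 0.079, 0.012], [-0.022, 0.088, 0.01]],.03,.3,6)
E
```

```text
t 5.25 log 5.25 phi meas 0.204 cmd 0.199 r 0.1499 F [-0.7 -1.8  2.7] w 0.0176
gate meas -0.388 res 1.8
est th -0.420 om 0.000 s 1.000 b 0.000 fitres [-0.032]
phi [0.34  0.481 0.568 0.513 0.402 0.352 0.331 0.311 0.29  0.269 0.247 0.225] 
th [-0.419 -0.412 -0.395 -0.369 -0.339 -0.308 -0.278 -0.248 -0.218 -0.188
 -0.158 -0.128 -0.098 -0.068 -0.039 -0.013  0.007  0.02   0.026  0.028] 
om [0.03 0.11 0.22 0.29 0.3  0.3  0.3  0.3  0.3  0.3  0.3  0.3 ]
[[-0.005, 0.02, -0.006], [-0.01, 0.038, -0.014], [-0.013, 0.049, -0.021], [-0.011, 0.043, -0.016], [-0.007, 0.028, -0.009], [-0.005, 0.021, -0.006]]
```

Run:
```python
from ctl import *
L=load()
for c in ["wrist","scene"]:
    t=monitor.state()["t"]; im=get_image(c); print(c,t,gate(c,im)); cv2.imwrite(f"pics/{c}_b.png",im[:,:,::-1])
    if c=="wrist":
        M=P(c); print([proj(M,pt(.03,.125,a)).round(1).tolist() for a in (-.42,-.39)]); uv=pix(im,"red"); d=np.hypot(*(uv-proj(M,pt(.03,0,0))).T); print(uv[d>=d.max()-2])
L["phi"][-1][0]=monitor.state()["t"]; save(L)
a=cv2.imread("pics/wrist_b.png")[:120,300:540]; cv2.imwrite("pics/c3.png",cv2.resize(a,(720,360)))
```

```text
wrist 5.3 (np.float64(-0.42), np.float64(1.7473142184737804))
[[514.4, 46.1], [508.1, 45.4]]
[[513.  42.]
 [514.  42.]
 [515.  42.]
 [514.  43.]
 [515.  43.]
 [514.  44.]
 [515.  44.]
 [514.  45.]
 [515.  45.]
 [514.  46.]
 [515.  46.]
 [515.  47.]
 [515.  48.]]
scene 5.35 (np.float64(-0.3675), np.float64(1.3617962082426849))
```

View pics/c3.png

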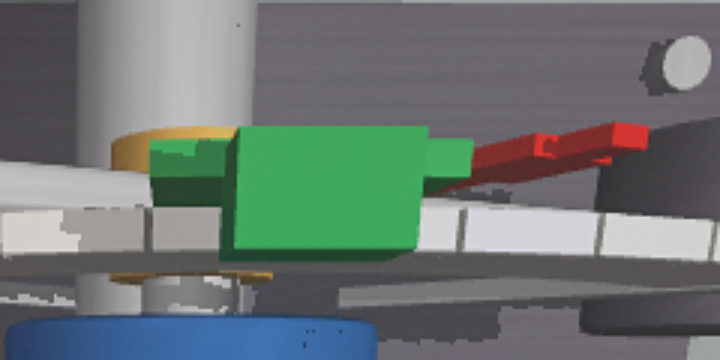

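Crop: the pointer still rests at shut (red tip at about (514,44) in the full picture). The green block would hide the tip once it is inside the sector, so I will use the scene camera for the gate angle, calibrated at the shut stop. The earlier −0.388 came from reading the wrist pose after the picture instead of before it.

```bash
cat >> meas.py <<'E'
def redc(im,M=None):
    """redness-weighted centroid and far-end of pointer in scene picture"""
    q=im.astype(float); w=np.clip(q[:,:,0]-np.maximum(q[:,:,1],q[:,:,2])-50,0,100)
    v,u=np.nonzero(w>0); uv=np.c_[u,v].astype(float); l=toplane("scene",uv,FR); r=np.hypot(l[:,1],l[:,2])
    k=(r>.035)&(r<.145)&(l[:,2]>.02)&(np.abs(np.arctan2(l[:,1],l[:,2]))<.65); ww=w[v[k],u[k]]
    c=(uv[k]*ww[:,None]).sum(0)/ww.sum(); C=np.cov((uv[k]-c).T,aweights=ww); ev,E=np.linalg.eigh(C); d=E[:,1]*np.sign(-E[1,1])
    return c,d,k.sum(),(r[k]*ww).sum()/ww.sum()
RC=.082; CREF=None
def gate_s(im,rc=RC):
    M=P("scene"); 
    sh=np.load("shift.npy"); c,d,n,_=redc(im); A=np.linspace(-.5,.5,1001)
    L=np.array([proj(M,pt(.03,rc,a)) for a in A])+sh; e=np.hypot(*(L-c).T); i=e.argmin()
    D=np.array([proj(M,pt(.03,.12,a))-proj(M,pt(.03,.04,a)) for a in A]); D/=np.hypot(*D.T)[:,None]
    return A[i],e[i],A[(D@d).argmax()],n
E
python3 - <<'E'
from meas import *
M=P("scene")
for f in ["scene1","scene_3","scene_b"]:
    c,d,n,r=redc(cv2.imread(f"pics/{f}.png")[:,:,::-1]); print(f,c.round(2),d.round(3),n,r.round(4))
D=proj(M,pt(.03,.12,-.42))-proj(M,pt(.03,.04,-.42)); print("dir model",D/np.hypot(*D),np.hypot(*D))
for rc in (.07,.08,.09): print(rc,proj(M,pt(.03,rc,-.42)),proj(M,pt(.03,rc,.03)))
sh=c-proj(M,pt(.03,RC,-.42)); print(sh); np.save("shift.npy",sh)
for f in ["scene1","scene_3","scene_b"]: print(gate_s(cv2.imread(f"pics/{f}.png")[:,:,::-1]))
E
python3 - <<'E'
s=open('ctl.py').read()
i=s.index("    for i in range(nimg):"); j=s.index("    t=monitor.state()[\"t\"]; L[\"phi\"].append")
s=s[:i]+'''    s=monitor.state(); t=s["t"]; Pw=P("wrist"); L["phi"][-1][0]=t
    print("t %.2f phi meas %.3f cmd %.3f r %.4f F %s w %.4f"%(t,handle(s["position"])[0],L["phi"][-1][1],handle(s["position"])[1],np.round(s["wrist_force"],1),s["gripper_width"]))
    im=get_image("scene"); a,e,ad,n=gate_s(im); L["th"].append([t,float(a)]); cv2.imwrite(f"pics/s_{tag}.png",im[:,:,::-1])
    print("scene %.3f res %.1f dir %.3f n %d"%(a,e,ad,n))
    if wr:
        s=monitor.state(); Pw=P("wrist"); im=get_image("wrist"); aw,ew=gate("wrist",im,M=Pw); cv2.imwrite(f"pics/w_{tag}.png",im[:,:,::-1])
        print("wrist(+.05s) %.3f res %.1f"%(aw,ew))
        if ew<4 and aw<-.15: L["th"].append([s["t"],float(aw)])
'''+s[j:]
s=s.replace("n=5,nimg=1","n=5,wr=False")
open('ctl.py','w').write(s)
m=open('meas.py').read()
i=m.rindex("def gate(cam,im,x=.03):"); m=m[:i]+m[i:].replace("def gate(cam,im,x=.03):\n    M=P(cam);","def gate(cam,im,x=.03,M=None):\n    M=P(cam) if M is None else M;",1)
open('meas.py','w').write(m)
E
grep -n "M is None" meas.py
python3 - <<'E'
from ctl import *
L=load(); t=monitor.state()["t"]; L["th"]=[[5.3,-.42]]; L["phi"][-1][0]=t; L.pop("traj",None); print(L["phi"][-3:],t); save(L)
E
```

```text
scene1 [234.45 239.3 ] [-0.638 -0.77 ] 90 0.0877
scene_3 [234.5  239.37] [-0.638 -0.77 ] 90 0.0874
scene_b [234.5  239.37] [-0.637 -0.771] 90 0.0874
dir model [-0.63435287 -0.77304362] 27.119859184058797
0.07 [237.17942955 244.1313632 ] [248.95262872 244.66834493]
0.08 [235.04281553 241.52761394] [248.57382625 242.12069856]
0.09 [232.88079337 238.89290147] [248.18955401 239.53626503]
[-0.1111193  -1.63690605]
(np.float64(-0.422), np.float64(0.07715581925173974), np.float64(-0.425), np.int64(90))
(np.float64(-0.42), np.float64(0.0030103235842283598), np.float64(-0.425), np.int64(90))
(np.float64(-0.42), np.float64(0.0), np.float64(-0.424), np.int64(90))
29:    M=P(cam) if M is None else M; uv=pix(im,"red"); c=proj(M,pt(x,0,0)); 
[[5.149999999999997, 0.1363843498417163], [5.25, 0.19912215889000515], [5.4, 0.19912215889000515]] 5.4
```

```bash
sed -i 's/^RC=.082/RC=.0875/' meas.py
python3 - <<'E'
from ctl import *
c=redc(cv2.imread("pics/scene_b.png")[:,:,::-1])[0]; sh=c-proj(P("scene"),pt(.03,RC,-.42)); print(sh); np.save("shift.npy",sh)
L=load(); p,T,O=plan(L,-.42,0,.03,.25); print(p.round(3),T.round(3),O.round(2)); print(json.dumps(rows(L,p[:6])))
for s in (.85,1.15):
    g=np.arange(0,.6,.01); T,O=sim(-.42,0,np.interp(g,np.arange(7)*.1,np.r_[.2,p[:6]]),s,0); print(s,T[::10].round(3),O[-1])
E
```

```text
[ 1.07763321 -0.18825251]
[ 0.341  0.482  0.55   0.45   0.363  0.337  0.322  0.305  0.288  0.27
  0.252  0.234  0.216  0.197  0.179  0.163  0.138  0.032 -0.108 -0.146
 -0.059 -0.006] [-0.419 -0.412 -0.395 -0.371 -0.345 -0.32  -0.295 -0.27  -0.244 -0.219
 -0.194 -0.169 -0.143 -0.118 -0.093 -0.068 -0.042 -0.019 -0.004  0.003
  0.004  0.004] [0.03 0.11 0.22 0.25 0.25 0.25 0.25 0.25 0.25 0.25 0.25 0.25 0.25 0.25
 0.25 0.25 0.25 0.21 0.11 0.03 0.   0.  ]
[[-0.005, 0.02, -0.006], [-0.01, 0.039, -0.014], [-0.012, 0.047, -0.019], [-0.009, 0.034, -0.012], [-0.006, 0.023, -0.007], [-0.005, 0.019, -0.005]]
0.85 [-0.42  -0.416 -0.399 -0.368 -0.325 -0.279] 0.487478952551115
1.15 [-0.42  -0.42  -0.418 -0.412 -0.402 -0.393] 0.05050841538046391
```

drive_tool(steps=[{"delta_pos": [-0.005, 0.02, -0.006], "turn": 0, "grip": -1}, {"delta_pos": [-0.01, 0.039, -0.014], "turn": 0, "grip": -1}, {"delta_pos": [-0.012, 0.047, -0.019], "turn": 0, "grip": -1}, {"delta_pos": [-0.009, 0.034, -0.012], "turn": 0, "grip": -1}, {"delta_pos": [-0.006, 0.023, -0.007], "turn": 0, "grip": -1}], newtons=4)

```text
t: 5.9
position: [0.45, -0.0678, 0.4525]
tool_rot: [0.0, 0.992, 0.123, -0.001]
wrist_force: [0.7, -1.7, -1.2]
gripper_width: 0.0175
grip_force: 4.0
```

Run:
```python
from ctl import *
cycle("c",[[-0.005, 0.02, -0.006], [-0.01, 0.039, -0.014], [-0.012, 0.047, -0.019], [-0.009, 0.034, -0.012], [-0.006, 0.023, -0.007]],.03,.25,5,True)
```

```text
t 5.90 phi meas 0.361 cmd 0.365 r 0.1491 F [ 0.7 -1.7 -1.2] w 0.0175
scene -0.363 res 0.2 dir -0.365 n 89
wrist(+.05s) -0.340 res 2.0
est th -0.333 om 0.237 s 1.017 b -0.001 fitres [ 0.     0.006 -0.005]
phi [0.362 0.328 0.305 0.287 0.269 0.251 0.232 0.213 0.194 0.174 0.139 0.091] 
th [-0.309 -0.284 -0.259 -0.234 -0.209 -0.184 -0.159 -0.133 -0.108 -0.083
 -0.059 -0.036 -0.015  0.002  0.014  0.023  0.027  0.029  0.03   0.03 ] 
om [0.25 0.25 0.25 0.25 0.25 0.25 0.25 0.25 0.25 0.25 0.24 0.22]
[[0.0, -0.0, 0.0], [0.001, -0.005, 0.002], [0.002, -0.008, 0.003], [0.003, -0.011, 0.004], [0.003, -0.013, 0.005], [0.004, -0.016, 0.005], [0.005, -0.018, 0.006], [0.005, -0.021, 0.007], [0.006, -0.024, 0.007], [0.007, -0.027, 0.008], [0.008, -0.032, 0.009], [0.01, -0.039, 0.009], [0.012, -0.046, 0.01], [0.013, -0.053, 0.01], [0.015, -0.058, 0.01], [0.015, -0.061, 0.01], [0.016, -0.061, 0.01], [0.015, -0.06, 0.01], [0.015, -0.058, 0.01], [0.014, -0.056, 0.01], [0.014, -0.055, 0.01], [0.014, -0.055, 0.01]]
```

drive_tool(steps=[{"delta_pos": [0, 0, 0], "turn": 0, "grip": -1}, {"delta_pos": [0.001, -0.005, 0.002], "turn": 0, "grip": -1}, {"delta_pos": [0.002, -0.008, 0.003], "turn": 0, "grip": -1}, {"delta_pos": [0.003, -0.011, 0.004], "turn": 0, "grip": -1}, {"delta_pos": [0.003, -0.013, 0.005], "turn": 0, "grip": -1}, {"delta_pos": [0.004, -0.016, 0.005], "turn": 0, "grip": -1}], newtons=4)

```text
t: 6.6
position: [0.4538, -0.083, 0.4578]
tool_rot: [-0.0, 0.992, 0.123, -0.0]
wrist_force: [-3.0, -1.0, 3.8]
gripper_width: 0.0182
grip_force: 4.0
```

```bash
sed -i 's/gate_s(im); L/gate_s(im)[:4]; L/; s/a,e,ad,n=gate_s/a,e,ad,nn=gate_s/; s/%(a,e,ad,n))/%(a,e,ad,nn))/' ctl.py
python3 - <<'E'
from ctl import *
cycle("d",[[0,0,0],[0.001, -0.005, 0.002], [0.002, -0.008, 0.003], [0.003, -0.011, 0.004], [0.003, -0.013, 0.005], [0.004, -0.016, 0.005]],.03,.25,8,True)
E
```

```text
t 6.60 phi meas 0.250 cmd 0.249 r 0.1495 F [-3.  -1.   3.8] w 0.0182
scene -0.229 res 0.6 dir -0.227 n 84
wrist(+.05s) -0.210 res 2.7
est th -0.204 om 0.184 s 1.024 b -0.013 fitres [ 0.    -0.001 -0.014  0.007 -0.003]
phi [ 0.294  0.292  0.255  0.214  0.188  0.155  0.111  0.063  0.018 -0.018
 -0.042 -0.053] 
th [-0.184 -0.161 -0.137 -0.112 -0.087 -0.062 -0.039 -0.018 -0.001  0.013
  0.023  0.029  0.032  0.033  0.033  0.032  0.031  0.03   0.03   0.03 ] 
om [0.21 0.24 0.25 0.25 0.25 0.24 0.22 0.2  0.16 0.12 0.08 0.05]
[[-0.001, 0.006, -0.001], [-0.001, 0.006, -0.001], [-0.0, 0.001, 0.0], [0.001, -0.005, 0.002], [0.002, -0.009, 0.002], [0.004, -0.013, 0.003], [0.005, -0.02, 0.004], [0.007, -0.027, 0.005]]
```

drive_tool(steps=[{"delta_pos": [-0.001, 0.006, -0.001], "turn": 0, "grip": -1}, {"delta_pos": [-0.001, 0.006, -0.001], "turn": 0, "grip": -1}, {"delta_pos": [0, 0.001, 0], "turn": 0, "grip": -1}, {"delta_pos": [0.001, -0.005, 0.002], "turn": 0, "grip": -1}, {"delta_pos": [0.002, -0.009, 0.002], "turn": 0, "grip": -1}, {"delta_pos": [0.004, -0.013, 0.003], "turn": 0, "grip": -1}], newtons=4)

```text
t: 7.3
position: [0.458, -0.0966, 0.4608]
tool_rot: [-0.0, 0.992, 0.123, -0.0]
wrist_force: [-2.6, -0.9, 0.1]
gripper_width: 0.018
grip_force: 4.0
```

Run:
```python
from ctl import *
cycle("e",[[-.001,.006,-.001],[-.001,.006,-.001],[0,.001,0],[0.001, -0.005, 0.002], [0.002, -0.009, 0.002], [0.004, -0.013, 0.003]],.03,.25,8,True)
```

```text
t 7.30 phi meas 0.153 cmd 0.157 r 0.1496 F [-2.6 -0.9  0.1] w 0.0180
scene -0.070 res 0.5 dir -0.074 n 84
wrist(+.05s) 0.022 res 0.9
est th -0.047 om 0.227 s 1.009 b -0.023 fitres [-0.    -0.013  0.007 -0.003  0.   ]
phi [ 0.1    0.048  0.007 -0.022 -0.038 -0.043 -0.039 -0.03  -0.019 -0.009
 -0.001  0.004] 
th [-0.026 -0.007  0.009  0.02   0.028  0.032  0.034  0.034  0.033  0.032
  0.031  0.03   0.029  0.029  0.029  0.03   0.03   0.03   0.03   0.03 ] 
om [ 0.21  0.17  0.14  0.1   0.06  0.03  0.01 -0.   -0.01 -0.01 -0.01 -0.01]
[[0.002, -0.008, 0.001], [0.003, -0.016, 0.002], [0.005, -0.022, 0.002], [0.006, -0.026, 0.002], [0.007, -0.028, 0.002], [0.007, -0.029, 0.002], [0.007, -0.028, 0.002], [0.006, -0.027, 0.002]]
```

drive_tool(steps=[{"delta_pos": [0.002, -0.008, 0.001], "turn": 0, "grip": -1}, {"delta_pos": [0.003, -0.016, 0.002], "turn": 0, "grip": -1}, {"delta_pos": [0.005, -0.022, 0.002], "turn": 0, "grip": -1}, {"delta_pos": [0.006, -0.026, 0.002], "turn": 0, "grip": -1}], newtons=4)

```text
t: 7.8
position: [0.4644, -0.1227, 0.4629]
tool_rot: [0.0, 0.992, 0.123, 0.0]
wrist_force: [0.5, 0.5, 0.6]
gripper_width: 0.0179
grip_force: 4.0
```

Run:
```python
from ctl import *
cycle("f",[[0.002, -0.008, 0.001], [0.003, -0.016, 0.002], [0.005, -0.022, 0.002], [0.006, -0.026, 0.002]],.03,.25,8)
```

```text
t 7.80 phi meas -0.027 cmd -0.022 r 0.1500 F [0.5 0.5 0.6] w 0.0179
scene 0.030 res 0.6 dir 0.027 n 75
est th 0.035 om 0.111 s 1.026 b -0.016 fitres [-0.009  0.007 -0.003  0.    -0.001]
phi [-0.059 -0.083 -0.089 -0.082 -0.065 -0.044 -0.024 -0.008  0.002  0.007
  0.008  0.005] 
th [0.044 0.049 0.05  0.049 0.045 0.041 0.036 0.033 0.03  0.028 0.028 0.028
 0.028 0.029 0.029 0.03  0.03  0.03  0.03  0.03 ] 
om [ 0.07  0.03 -0.   -0.03 -0.04 -0.04 -0.04 -0.03 -0.02 -0.01 -0.    0.  ]
[[0.001, -0.005, -0.0], [0.002, -0.009, -0.001], [0.002, -0.01, -0.001], [0.002, -0.009, -0.001], [0.002, -0.006, -0.0], [0.001, -0.003, -0.0], [0.0, -0.0, -0.0], [-0.001, 0.002, -0.0]]
```

drive_tool(steps=[{"delta_pos": [0.001, -0.005, 0], "turn": 0, "grip": -1}, {"delta_pos": [0.002, -0.009, -0.001], "turn": 0, "grip": -1}, {"delta_pos": [0.002, -0.01, -0.001], "turn": 0, "grip": -1}, {"delta_pos": [0.002, -0.009, -0.001], "turn": 0, "grip": -1}, {"delta_pos": [0.002, -0.006, 0], "turn": 0, "grip": -1}], newtons=4)

```text
t: 8.35
position: [0.4659, -0.128, 0.4626]
tool_rot: [0.0, 0.992, 0.123, -0.0]
wrist_force: [1.3, 0.3, 0.4]
gripper_width: 0.0177
grip_force: 4.0
```

Run:
```python
from ctl import *
cycle("g",[[0.001, -0.005, 0], [0.002, -0.009, -0.001], [0.002, -0.01, -0.001], [0.002, -0.009, -0.001],[.002,-.006,0]],.03,.25,8)
a=cv2.imread("pics/s_g.png")[205:275,195:295]; cv2.imwrite("pics/c4.png",cv2.resize(a,(600,420),interpolation=cv2.INTER_CUBIC))
```

```text
t 8.35 phi meas -0.064 cmd -0.064 r 0.1499 F [1.3 0.3 0.4] w 0.0177
scene 0.038 res 0.8 dir 0.034 n 76
est th 0.035 om -0.067 s 1.007 b -0.021 fitres [ 0.005 -0.005  0.001 -0.001  0.001]
phi [-0.019  0.015  0.035  0.042  0.038  0.029  0.017  0.006 -0.003 -0.009
 -0.011 -0.011] 
th [0.029 0.024 0.021 0.02  0.021 0.022 0.025 0.027 0.029 0.03  0.031 0.031
 0.031 0.031 0.031 0.03  0.03  0.03  0.03  0.03 ] 
om [-0.06 -0.04 -0.02 -0.    0.01  0.02  0.02  0.02  0.02  0.01  0.    0.  ]
[[-0.002, 0.006, -0.0], [-0.003, 0.011, -0.0], [-0.004, 0.014, -0.0], [-0.004, 0.015, -0.0], [-0.004, 0.015, -0.0], [-0.004, 0.013, -0.0], [-0.003, 0.012, -0.0], [-0.003, 0.01, -0.0]]
```

View pics/c4.png

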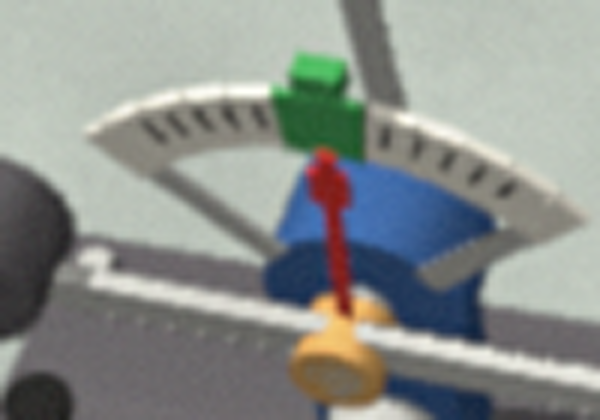

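The scene crop shows the red tip (about (322,152) in the crop) centred under the green sector (275–362). I will hold it there.

drive_tool(steps=[{"delta_pos": [-0.002, 0.006, 0], "turn": 0, "grip": -1}, {"delta_pos": [-0.003, 0.011, 0], "turn": 0, "grip": -1}, {"delta_pos": [-0.004, 0.014, 0], "turn": 0, "grip": -1}, {"delta_pos": [-0.004, 0.015, 0], "turn": 0, "grip": -1}, {"delta_pos": [-0.004, 0.015, 0], "turn": 0, "grip": -1}, {"delta_pos": [-0.004, 0.013, 0], "turn": 0, "grip": -1}], newtons=4)

```text
t: 9.0
position: [0.462, -0.1149, 0.4626]
tool_rot: [-0.0, 0.992, 0.123, 0.0]
wrist_force: [2.6, 0.4, 0.4]
gripper_width: 0.0177
grip_force: 4.0
```

Run:
```python
from ctl import *
cycle("h",[[-0.002, 0.006, 0], [-0.003, 0.011, 0], [-0.004, 0.014, 0], [-0.004, 0.015, 0],[-.004,.015,0],[-.004,.013,0]],.03,.25,8)
```

```text
t 9.00 phi meas 0.027 cmd 0.026 r 0.1496 F [2.6 0.4 0.4] w 0.0177
scene 0.033 res 0.7 dir 0.027 n 76
est th 0.034 om 0.041 s 1.016 b -0.017 fitres [-0.    -0.002  0.004 -0.001]
phi [-0.007 -0.031 -0.044 -0.046 -0.04  -0.03  -0.02  -0.01  -0.003  0.001
  0.002  0.001] 
th [0.037 0.04  0.041 0.041 0.039 0.037 0.034 0.032 0.03  0.029 0.029 0.029
 0.029 0.029 0.029 0.03  0.03  0.03  0.03  0.03 ] 
om [ 0.03  0.02  0.   -0.01 -0.02 -0.02 -0.02 -0.02 -0.01 -0.01 -0.    0.  ]
[[0.001, -0.005, -0.0], [0.002, -0.008, -0.0], [0.003, -0.01, -0.0], [0.003, -0.01, -0.0], [0.003, -0.01, -0.0], [0.002, -0.008, -0.0], [0.002, -0.007, -0.0], [0.002, -0.005, -0.0]]
```

drive_tool(steps=[{"delta_pos": [0.001, -0.005, 0], "turn": 0, "grip": -1}, {"delta_pos": [0.002, -0.008, 0], "turn": 0, "grip": -1}, {"delta_pos": [0.003, -0.01, 0], "turn": 0, "grip": -1}, {"delta_pos": [0.003, -0.01, 0], "turn": 0, "grip": -1}, {"delta_pos": [0.003, -0.01, 0], "turn": 0, "grip": -1}, {"delta_pos": [0.002, -0.008, 0], "turn": 0, "grip": -1}, {"delta_pos": [0.002, -0.007, 0], "turn": 0, "grip": -1}, {"delta_pos": [0.002, -0.005, 0], "turn": 0, "grip": -1}], newtons=4)

```text
t: 9.85
position: [0.4636, -0.1201, 0.4626]
tool_rot: [0.0, 0.992, 0.123, -0.001]
wrist_force: [-2.5, -0.8, 2.3]
gripper_width: 0.0179
grip_force: 4.0
```

Run:
```python
from ctl import *
cycle("i",[[0.001, -0.005,0],[0.002, -0.008,0],[0.003, -0.01,0],[0.003, -0.01,0],[0.003, -0.01,0],[0.002, -0.008,0],[0.002, -0.007,0],[0.002, -0.005,0]],.03,.25,8)
```

```text
t 9.85 phi meas -0.009 cmd -0.009 r 0.1496 F [-2.5 -0.8  2.3] w 0.0179
scene 0.047 res 0.7 dir 0.042 n 76
est th 0.047 om 0.008 s 1.019 b -0.013 fitres [ 0.002 -0.001  0.   ]
phi [-0.033 -0.049 -0.054 -0.05  -0.04  -0.028 -0.017 -0.009 -0.003 -0.001
 -0.001 -0.003] 
th [0.048 0.048 0.046 0.043 0.04  0.037 0.034 0.032 0.03  0.029 0.029 0.029
 0.029 0.029 0.03  0.03  0.03  0.03  0.03  0.03 ] 
om [ 0.   -0.01 -0.02 -0.03 -0.03 -0.03 -0.03 -0.02 -0.01 -0.01 -0.    0.  ]
[[0.0, -0.004, -0.0], [0.001, -0.006, -0.0], [0.001, -0.007, -0.0], [0.001, -0.006, -0.0], [0.001, -0.005, -0.0], [0.0, -0.003, -0.0], [-0.0, -0.001, -0.0], [-0.0, -0.0, -0.0]]
```

drive_tool(steps=[{"delta_pos": [0, -0.004, 0], "turn": 0, "grip": -1}, {"delta_pos": [0.001, -0.006, 0], "turn": 0, "grip": -1}, {"delta_pos": [0.001, -0.007, 0], "turn": 0, "grip": -1}, {"delta_pos": [0.001, -0.006, 0], "turn": 0, "grip": -1}, {"delta_pos": [0.001, -0.005, 0], "turn": 0, "grip": -1}, {"delta_pos": [0, -0.003, 0], "turn": 0, "grip": -1}, {"delta_pos": [0, -0.001, 0], "turn": 0, "grip": -1}], newtons=4)

```text
t: 10.6
position: [0.4639, -0.1209, 0.4627]
tool_rot: [0.0, 0.992, 0.123, -0.0]
wrist_force: [-3.2, -0.6, 1.2]
gripper_width: 0.018
grip_force: 4.0
```

Run:
```python
from ctl import *
cycle("j",[[0,-.004,0],[0.001, -0.006,0],[0.001, -0.007,0],[0.001, -0.006,0],[0.001, -0.005,0],[0, -0.003,0],[0, -0.001,0]],.03,.25,8)
```

```text
t 10.60 phi meas -0.015 cmd -0.016 r 0.1497 F [-3.2 -0.6  1.2] w 0.0180
scene 0.028 res 0.6 dir 0.025 n 75
est th 0.026 om -0.037 s 1.015 b -0.014 fitres [ 0.    -0.001  0.   ]
phi [ 0.004  0.018  0.024  0.022  0.016  0.008 -0.001 -0.008 -0.013 -0.015
 -0.016 -0.015] 
th [0.023 0.021 0.021 0.022 0.023 0.025 0.027 0.029 0.03  0.031 0.031 0.031
 0.031 0.031 0.03  0.03  0.03  0.03  0.03  0.03 ] 
om [-0.03 -0.01  0.    0.01  0.02  0.02  0.02  0.01  0.01  0.01  0.   -0.  ]
[[-0.001, 0.003, -0.0], [-0.001, 0.005, -0.0], [-0.002, 0.006, -0.0], [-0.002, 0.005, -0.0], [-0.001, 0.005, -0.0], [-0.001, 0.003, -0.0], [-0.001, 0.002, -0.0], [-0.001, 0.001, -0.0]]
```

drive_tool(steps=[{"delta_pos": [-0.001, 0.003, 0], "turn": 0, "grip": -1}, {"delta_pos": [-0.001, 0.005, 0], "turn": 0, "grip": -1}, {"delta_pos": [-0.002, 0.006, 0], "turn": 0, "grip": -1}, {"delta_pos": [-0.002, 0.005, 0], "turn": 0, "grip": -1}, {"delta_pos": [-0.001, 0.005, 0], "turn": 0, "grip": -1}, {"delta_pos": [-0.001, 0.003, 0], "turn": 0, "grip": -1}, {"delta_pos": [-0.001, 0.002, 0], "turn": 0, "grip": -1}, {"delta_pos": [-0.001, 0.001, 0], "turn": 0, "grip": -1}], newtons=4)

```text
t: 11.45
position: [0.4634, -0.12, 0.4628]
tool_rot: [0.0, 0.992, 0.123, 0.001]
wrist_force: [1.9, 1.4, -1.3]
gripper_width: 0.0177
grip_force: 4.0
```

Run:
```python
from ctl import *
cycle("k",[[-.001,.003,0],[-.001,.005,0],[-0.002, 0.006, 0],[-0.002, 0.005, 0],[-0.001, 0.005,0],[-.001,.003,0],[-.001,.002,0],[-.001,.001,0]],.03,.25,8)
```

```text
t 11.45 phi meas -0.008 cmd -0.008 r 0.1498 F [ 1.9  1.4 -1.3] w 0.0177
scene 0.029 res 0.7 dir 0.027 n 75
est th 0.030 om 0.015 s 1.014 b -0.014 fitres [-0.  0. -0.]
phi [-0.013 -0.016 -0.018 -0.017 -0.016 -0.014 -0.011 -0.01  -0.008 -0.008
 -0.007 -0.008] 
th [0.031 0.032 0.032 0.032 0.032 0.031 0.031 0.03  0.03  0.03  0.03  0.03
 0.03  0.03  0.03  0.03  0.03  0.03  0.03  0.03 ] 
om [ 0.01  0.01  0.   -0.   -0.   -0.   -0.   -0.   -0.   -0.   -0.    0.  ]
[[0.001, -0.001, -0.0], [0.001, -0.001, -0.0], [0.001, -0.001, -0.0], [0.001, -0.001, -0.0], [0.001, -0.001, -0.0], [0.001, -0.001, -0.0], [0.001, -0.0, -0.0], [0.001, -0.0, -0.0]]
```

drive_tool(steps=[{"delta_pos": [0.001, -0.001, 0], "turn": 0, "grip": -1}, {"delta_pos": [0.001, -0.001, 0], "turn": 0, "grip": -1}, {"delta_pos": [0.001, -0.001, 0], "turn": 0, "grip": -1}, {"delta_pos": [0.001, -0.001, 0], "turn": 0, "grip": -1}, {"delta_pos": [0.001, -0.001, 0], "turn": 0, "grip": -1}, {"delta_pos": [0.001, -0.001, 0], "turn": 0, "grip": -1}, {"delta_pos": [0.001, 0, 0], "turn": 0, "grip": -1}, {"delta_pos": [0.001, 0, 0], "turn": 0, "grip": -1}], newtons=4)

```text
t: 12.3
position: [0.4639, -0.1201, 0.4627]
tool_rot: [0.0, 0.992, 0.123, -0.0]
wrist_force: [-1.9, -0.7, 3.3]
gripper_width: 0.0179
grip_force: 4.0
```

Run:
```python
from ctl import *
cycle("l",[[.001,-.001,0]]*6+[[.001,0,0]]*2,.03,.25,8)
```

```text
t 12.30 phi meas -0.010 cmd -0.009 r 0.1497 F [-1.9 -0.7  3.3] w 0.0179
scene 0.029 res 0.8 dir 0.026 n 73
est th 0.029 om -0.005 s 1.012 b -0.015 fitres [ 0. -0.  0.]
phi [-0.006 -0.004 -0.003 -0.003 -0.004 -0.006 -0.007 -0.009 -0.009 -0.01
 -0.01  -0.01 ] 
th [0.028 0.028 0.028 0.028 0.029 0.029 0.029 0.03  0.03  0.03  0.03  0.03
 0.03  0.03  0.03  0.03  0.03  0.03  0.03  0.03 ] 
om [-0. -0.  0.  0.  0.  0.  0.  0.  0.  0.  0. -0.]
[[-0.001, 0.0, -0.0], [-0.001, 0.001, -0.0], [-0.001, 0.001, -0.0], [-0.001, 0.001, -0.0], [-0.001, 0.001, -0.0], [-0.001, 0.0, -0.0], [-0.001, 0.0, -0.0], [-0.001, -0.0, -0.0]]
```

drive_tool(steps=[{"delta_pos": [-0.001, 0.001, 0], "turn": 0, "grip": -1}, {"delta_pos": [-0.001, 0.001, 0], "turn": 0, "grip": -1}, {"delta_pos": [-0.001, 0.001, 0], "turn": 0, "grip": -1}, {"delta_pos": [-0.001, 0.001, 0], "turn": 0, "grip": -1}, {"delta_pos": [-0.001, 0.001, 0], "turn": 0, "grip": -1}, {"delta_pos": [-0.001, 0, 0], "turn": 0, "grip": -1}, {"delta_pos": [-0.001, 0, 0], "turn": 0, "grip": -1}], newtons=4)

```text
t: 13.05
position: [0.4634, -0.1199, 0.4627]
tool_rot: [-0.0, 0.992, 0.123, 0.001]
wrist_force: [5.2, 1.5, -0.2]
gripper_width: 0.0178
grip_force: 4.0
```

Run:
```python
from ctl import *
cycle("m",[[-.001,.001,0]]*5+[[-.001,0,0]]*2,-.3,.2,12)
```

```text
t 13.05 phi meas -0.007 cmd -0.008 r 0.1497 F [ 5.2  1.5 -0.2] w 0.0178
scene 0.034 res 0.6 dir 0.029 n 75
est th 0.034 om 0.011 s 1.013 b -0.014 fitres [-0.     0.001 -0.   ]
phi [-0.148 -0.229 -0.175 -0.076 -0.043 -0.029 -0.014  0.001  0.017  0.032
  0.047  0.062] 
th [ 0.032  0.022  0.004 -0.017 -0.037 -0.057 -0.077 -0.097 -0.117 -0.137
 -0.157 -0.177 -0.197 -0.217 -0.238 -0.257 -0.274 -0.287 -0.293 -0.295] 
om [-0.06 -0.15 -0.2  -0.2  -0.2  -0.2  -0.2  -0.2  -0.2  -0.2  -0.2  -0.2 ]
[[0.006, -0.02, -0.002], [0.008, -0.032, -0.004], [0.007, -0.024, -0.002], [0.003, -0.01, -0.0], [0.002, -0.005, -0.0], [0.001, -0.003, -0.0], [0.001, -0.001, -0.0], [0.0, 0.001, -0.0], [-0.0, 0.004, -0.0], [-0.001, 0.006, -0.0], [-0.002, 0.008, -0.0], [-0.002, 0.01, -0.0]]
```

drive_tool(steps=[{"delta_pos": [0.006, -0.02, -0.002], "turn": 0, "grip": -1}, {"delta_pos": [0.008, -0.032, -0.004], "turn": 0, "grip": -1}, {"delta_pos": [0.007, -0.024, -0.002], "turn": 0, "grip": -1}, {"delta_pos": [0.003, -0.01, 0], "turn": 0, "grip": -1}, {"delta_pos": [0.002, -0.005, 0], "turn": 0, "grip": -1}, {"delta_pos": [0.001, -0.003, 0], "turn": 0, "grip": -1}, {"delta_pos": [0.001, -0.001, 0], "turn": 0, "grip": -1}], newtons=4)

```text
t: 13.8
position: [0.4634, -0.1212, 0.4625]
tool_rot: [0.0, 0.992, 0.123, -0.001]
wrist_force: [-4.0, -1.6, 3.3]
gripper_width: 0.0179
grip_force: 4.0
```

Run:
```python
from ctl import *
cycle("n",[[0.006, -0.02, -0.002], [0.008, -0.032, -0.004], [0.007, -0.024, -0.002], [0.003, -0.01, 0], [0.002, -0.005,0], [0.001, -0.003,0], [0.001, -0.001, 0]],-.33,.2,8)
```

```text
t 13.80 phi meas -0.016 cmd -0.016 r 0.1495 F [-4.  -1.6  3.3] w 0.0179
scene -0.077 res 0.6 dir -0.080 n 80
est th -0.087 om -0.209 s 1.009 b -0.015 fitres [ 0.001 -0.001  0.   ]
phi [0.021 0.028 0.04  0.055 0.07  0.084 0.099 0.119 0.15  0.188 0.226 0.258] 
th [-0.108 -0.128 -0.148 -0.168 -0.188 -0.208 -0.228 -0.248 -0.267 -0.285
 -0.3   -0.312 -0.321 -0.326 -0.329 -0.33  -0.331 -0.33  -0.33  -0.33 ] 
om [-0.2  -0.2  -0.2  -0.2  -0.2  -0.2  -0.2  -0.2  -0.19 -0.17 -0.14 -0.11]
[[-0.002, 0.005, -0.0], [-0.002, 0.006, -0.0], [-0.002, 0.008, -0.0], [-0.003, 0.01, -0.0], [-0.003, 0.012, -0.0], [-0.004, 0.014, -0.001], [-0.004, 0.017, -0.001], [-0.005, 0.02, -0.001]]
```

drive_tool(steps=[{"delta_pos": [-0.002, 0.005, 0], "turn": 0, "grip": -1}, {"delta_pos": [-0.002, 0.006, 0], "turn": 0, "grip": -1}, {"delta_pos": [-0.002, 0.008, 0], "turn": 0, "grip": -1}, {"delta_pos": [-0.003, 0.01, 0], "turn": 0, "grip": -1}, {"delta_pos": [-0.003, 0.012, 0], "turn": 0, "grip": -1}, {"delta_pos": [-0.004, 0.014, -0.001], "turn": 0, "grip": -1}], newtons=4)

```text
t: 14.45
position: [0.4602, -0.1069, 0.462]
tool_rot: [0.0, 0.992, 0.123, 0.0]
wrist_force: [-1.0, -1.3, 5.5]
gripper_width: 0.0182
grip_force: 4.0
```

Run:
```python
from ctl import *
cycle("o",[[-.002,.005,0],[-0.002, 0.006, 0], [-0.002, 0.008, 0], [-0.003, 0.01, 0], [-0.003, 0.012,0], [-0.004, 0.014, -0.001]],-.37,.2,10,True)
```

```text
t 14.45 phi meas 0.082 cmd 0.082 r 0.1495 F [-1.  -1.3  5.5] w 0.0182
scene -0.207 res 0.8 dir -0.203 n 83
wrist(+.05s) -0.205 res 3.1
est th -0.220 om -0.185 s 0.977 b -0.012 fitres [-0.001  0.001  0.006 -0.005]
phi [0.08  0.094 0.117 0.143 0.176 0.212 0.245 0.27  0.286 0.293 0.292 0.287] 
th [-0.239 -0.258 -0.278 -0.298 -0.317 -0.333 -0.347 -0.358 -0.366 -0.37
 -0.373 -0.373 -0.373 -0.372 -0.371 -0.371 -0.37  -0.37  -0.37  -0.37 ] 
om [-0.19 -0.2  -0.2  -0.19 -0.18 -0.16 -0.13 -0.09 -0.06 -0.03 -0.01 -0.  ]
[[0.0, -0.0, 0.001], [-0.0, 0.002, 0.0], [-0.001, 0.005, -0.0], [-0.002, 0.009, -0.001], [-0.003, 0.014, -0.001], [-0.005, 0.019, -0.002], [-0.006, 0.023, -0.003], [-0.007, 0.027, -0.004], [-0.007, 0.029, -0.005], [-0.007, 0.03, -0.005]]
```

drive_tool(steps=[{"delta_pos": [0, 0, 0.001], "turn": 0, "grip": -1}, {"delta_pos": [0, 0.002, 0], "turn": 0, "grip": -1}, {"delta_pos": [-0.001, 0.005, 0], "turn": 0, "grip": -1}, {"delta_pos": [-0.002, 0.009, -0.001], "turn": 0, "grip": -1}, {"delta_pos": [-0.003, 0.014, -0.001], "turn": 0, "grip": -1}], newtons=4)

```text
t: 15.05
position: [0.457, -0.0927, 0.4605]
tool_rot: [0.0, 0.992, 0.123, 0.0]
wrist_force: [0.6, -1.2, -3.2]
gripper_width: 0.0181
grip_force: 4.0
```

Run:
```python
from ctl import *
L=load(); L["th"]=[x for x in L["th"] if abs(x[0]-14.5)>.01]; L["s"]=1.01; save(L)
cycle("p",[[0,0,.001],[0,.002,0],[-0.001, 0.005, 0], [-0.002, 0.009, -0.001], [-0.003, 0.014, -0.001]],-.385,.2,10)
```

```text
t 15.05 phi meas 0.180 cmd 0.177 r 0.1499 F [ 0.6 -1.2 -3.2] w 0.0181
scene -0.334 res 0.3 dir -0.333 n 90
est th -0.345 om -0.211 s 0.991 b -0.012 fitres [-0.     0.001 -0.   ]
phi [0.247 0.302 0.336 0.35  0.347 0.333 0.315 0.297 0.282 0.272 0.267 0.266] 
th [-0.364 -0.379 -0.39  -0.395 -0.396 -0.395 -0.393 -0.39  -0.387 -0.385
 -0.383 -0.383 -0.383 -0.383 -0.384 -0.384 -0.385 -0.385 -0.385 -0.385] 
om [-0.18 -0.13 -0.08 -0.03 -0.    0.02  0.03  0.03  0.03  0.02  0.01  0.  ]
[[-0.003, 0.01, -0.003], [-0.005, 0.018, -0.005], [-0.006, 0.022, -0.006], [-0.006, 0.024, -0.007], [-0.006, 0.024, -0.007], [-0.006, 0.022, -0.006], [-0.005, 0.019, -0.005], [-0.005, 0.017, -0.005], [-0.004, 0.015, -0.004], [-0.004, 0.013, -0.004]]
```

drive_tool(steps=[{"delta_pos": [-0.003, 0.01, -0.003], "turn": 0, "grip": -1}, {"delta_pos": [-0.005, 0.018, -0.005], "turn": 0, "grip": -1}, {"delta_pos": [-0.006, 0.022, -0.006], "turn": 0, "grip": -1}, {"delta_pos": [-0.006, 0.022, -0.006], "turn": 0, "grip": -1}], newtons=4)

```text
t: 15.5
position: [0.451, -0.0701, 0.4546]
tool_rot: [-0.0, 0.992, 0.124, 0.0]
wrist_force: [1.7, -2.3, 0.6]
gripper_width: 0.0181
grip_force: 4.0
```

Run:
```python
from ctl import *
cycle("q",[[-0.003, 0.01, -0.003], [-0.005, 0.018, -0.005], [-0.006, 0.022, -0.006], [-0.006, 0.022, -0.006]],-.43,.08,10)
```

```text
t 15.50 phi meas 0.341 cmd 0.334 r 0.1503 F [ 1.7 -2.3  0.6] w 0.0181
scene -0.410 res 0.3 dir -0.410 n 93
est th -0.412 om -0.062 s 1.009 b -0.009 fitres [ 0.     0.002 -0.003  0.001]
phi [0.326 0.32  0.317 0.315 0.316 0.316 0.317 0.318 0.318 0.318 0.317 0.317] 
th [-0.417 -0.421 -0.424 -0.426 -0.427 -0.428 -0.429 -0.43  -0.43  -0.43
 -0.43  -0.43  -0.43  -0.43  -0.43  -0.43  -0.43  -0.43  -0.43  -0.43 ] 
om [-0.04 -0.03 -0.02 -0.02 -0.01 -0.01 -0.01 -0.   -0.   -0.   -0.    0.  ]
[[0.0, -0.001, 0.0], [0.001, -0.002, 0.0], [0.001, -0.002, 0.001], [0.001, -0.003, 0.001], [0.001, -0.003, 0.001], [0.001, -0.003, 0.001], [0.001, -0.002, 0.001], [0.001, -0.002, 0.0], [0.001, -0.002, 0.0], [0.001, -0.002, 0.0]]
```

drive_tool(steps=[{"delta_pos": [0.001, -0.003, 0.001], "turn": 0, "grip": -1}, {"delta_pos": [0.001, -0.005, 0.001], "turn": 0, "grip": -1}, {"delta_pos": [0.002, -0.006, 0.002], "turn": 0, "grip": -1}, {"delta_pos": [0.002, -0.008, 0.002], "turn": 0, "grip": -1}, {"delta_pos": [0.003, -0.01, 0.003], "turn": 0, "grip": -1}, {"delta_pos": [0.003, -0.012, 0.004], "turn": 0, "grip": -1}], newtons=4)

```text
t: 16.15
position: [0.454, -0.0833, 0.4582]
tool_rot: [0.0, 0.992, 0.123, -0.0]
wrist_force: [3.3, -1.1, -3.6]
gripper_width: 0.0177
grip_force: 4.0
```

Run:
```python
from ctl import *
cycle("r",[[.001,-.003,.001],[.001,-.005,.001],[.002,-.006,.002],[.002,-.008,.002],[.003,-.01,.003],[.003,-.012,.004]],-.43,.08,10)
L=load(); print(L["cmd"]); print(json.dumps(rows(L,np.linspace(L["phi"][-1][1],-.42,13)[1:])))
```

```text
t 16.15 phi meas 0.247 cmd 0.248 r 0.1498 F [ 3.3 -1.1 -3.6] w 0.0177
scene -0.421 res 0.1 dir -0.424 n 90
est th -0.420 om 0.000 s 1.016 b -0.007 fitres [ 0.002 -0.002  0.001  0.001]
phi [0.269 0.289 0.305 0.317 0.324 0.328 0.328 0.327 0.324 0.321 0.319 0.318] 
th [-0.421 -0.423 -0.426 -0.428 -0.43  -0.431 -0.431 -0.431 -0.431 -0.431
 -0.43  -0.43  -0.43  -0.43  -0.43  -0.43  -0.43  -0.43  -0.43  -0.43 ] 
om [-0.02 -0.03 -0.02 -0.02 -0.01 -0.01 -0.    0.    0.    0.    0.    0.  ]
[[-0.001, 0.003, -0.001], [-0.001, 0.006, -0.002], [-0.002, 0.008, -0.003], [-0.002, 0.01, -0.003], [-0.003, 0.011, -0.004], [-0.003, 0.011, -0.004], [-0.003, 0.011, -0.004], [-0.003, 0.011, -0.004], [-0.002, 0.011, -0.004], [-0.002, 0.01, -0.004]]
[0.45399999999999996, -0.083, 0.459]
[[0.002, -0.008, 0.001], [0.004, -0.016, 0.003], [0.006, -0.024, 0.004], [0.008, -0.032, 0.004], [0.01, -0.04, 0.004], [0.012, -0.048, 0.003], [0.014, -0.056, 0.002], [0.016, -0.064, 0.001], [0.018, -0.072, -0.001], [0.02, -0.08, -0.003], [0.022, -0.088, -0.006], [0.024, -0.095, -0.009]]
```

The gate now rests shut. I will bring the handle back to its free angle.

drive_tool(steps=[{"delta_pos": [0.002, -0.008, 0.001], "turn": 0, "grip": -1}, {"delta_pos": [0.004, -0.016, 0.003], "turn": 0, "grip": -1}, {"delta_pos": [0.006, -0.024, 0.004], "turn": 0, "grip": -1}, {"delta_pos": [0.008, -0.032, 0.004], "turn": 0, "grip": -1}, {"delta_pos": [0.01, -0.04, 0.004], "turn": 0, "grip": -1}, {"delta_pos": [0.012, -0.048, 0.003], "turn": 0, "grip": -1}, {"delta_pos": [0.014, -0.056, 0.002], "turn": 0, "grip": -1}, {"delta_pos": [0.016, -0.064, 0.001], "turn": 0, "grip": -1}, {"delta_pos": [0.018, -0.072, -0.001], "turn": 0, "grip": -1}, {"delta_pos": [0.02, -0.08, -0.003], "turn": 0, "grip": -1}, {"delta_pos": [0.022, -0.088, -0.006], "turn": 0, "grip": -1}, {"delta_pos": [0.024, -0.095, -0.009], "turn": 0, "grip": -1}], newtons=4)

```text
t: 17.4
position: [0.4782, -0.1787, 0.4494]
tool_rot: [-0.0, 0.992, 0.123, -0.0]
wrist_force: [-1.4, -0.2, -0.5]
gripper_width: 0.0177
grip_force: 4.0
```

drive_tool(steps=[{"delta_pos": [0, 0, 0], "turn": 0, "grip": -0.5}, {"delta_pos": [0, 0, 0], "turn": 0, "grip": -0.3}, {"delta_pos": [0, 0, 0], "turn": 0, "grip": 0}, {"delta_pos": [0, 0, 0], "turn": 0, "grip": 0.3}, {"delta_pos": [0, 0, 0], "turn": 0, "grip": 0.5}, {"delta_pos": [0, 0, 0], "turn": 0, "grip": 0.5}, {"delta_pos": [0, 0, 0], "turn": 0, "grip": 0.5}])

```text
t: 18.1
position: [0.478, -0.1779, 0.4497]
tool_rot: [0.0, 0.992, 0.123, 0.0]
wrist_force: [0.1, 0.5, 0.1]
gripper_width: 0.0645
grip_force: 0.0
```

drive_tool(steps=[{"delta_pos": [0, 0, 0.01], "turn": 0, "grip": 0.5}, {"delta_pos": [0, 0, 0.03], "turn": 0, "grip": 0.5}, {"delta_pos": [0, 0, 0.06], "turn": 0, "grip": 0.5}, {"delta_pos": [0, 0, 0.09], "turn": 0, "grip": 0.5}, {"delta_pos": [0, 0, 0.1], "turn": 0, "grip": 0.5}, {"delta_pos": [0, 0, 0.1], "turn": 0, "grip": 0.5}, {"delta_pos": [0, 0, 0.1], "turn": 0, "grip": 0.5}, {"delta_pos": [0, 0, 0.1], "turn": 0, "grip": 0.5}])

```text
t: 18.9
position: [0.4778, -0.1778, 0.5482]
tool_rot: [-0.0, 0.992, 0.123, -0.001]
wrist_force: [0.6, 0.0, 0.5]
gripper_width: 0.0657
grip_force: 0.0
```

Run:
```python
from ctl import *
im=get_image("scene"); print(gate_s(im)); w=get_image("wrist"); cv2.imwrite("pics/wend.png",w[:,:,::-1]); s=monitor.state(); print(s["t"],s["position"],s["gripper_width"])
print(find_in("handle_grip","wrist")[:1], proj(P("wrist"),pt(-.105,.15,-.42)))
```

```text
(np.float64(-0.421), np.float64(0.03598929803726479), np.float64(-0.425), np.int64(89))
19.0 [ 0.47787708 -0.17787127  0.54839763] 0.06603563038425503
[{'location': [318.9, 233.1], 'conf': 0.63}] [324.57684187 274.02058334]
```

View pics/wend.png

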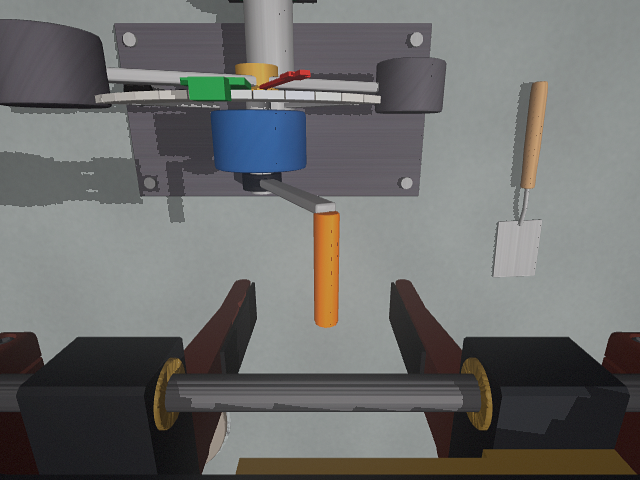

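The gate is shut with the tip at (308,74). The handle bar is free at its rest angle (columns 314–340, rows 210–326) and the fingers are well clear above it.

```bash
python3 -c "
from bench import job
print(job.sign_off())"
```

```text
the job is handed in; nothing more can be done
None
```

By my camera estimates, the pointer stayed inside the green for about 5.5 s. The gate was then eased onto its shut stop at under 0.1 rad/s, the handle released and the job handed in at 19 s; no verdict came back.

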